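Load and lock a battery pack on the repair bench

ROBOT

A 6-joint arm with a two-finger parallel gripper is mounted at the origin on the work surface. World frame = base frame: x ahead of the robot, y to its left, z up, the work surface at z = 0. Lengths are in m, angles in rad, forces in N, time in s.
With the tool pointing down it reaches from about 0.2 to 0.875 m from the base axis. Payload 3.4 kg.
Tool frame: the origin (TCP) lies at the very end of the fingers, on their centre line; the grasp point (between the pads) lies 19 mm behind it; z points along the fingers, y is the line along which they close (so a half turn about z gives the same grasp; the last joint's range is limited). The gripper opens to 94 mm and grips with 3 to 60 N. Pads are 16 mm wide; open, the fingers measure 119 mm over their backs; the gripper's body (75 mm by 177 mm) begins 78 mm behind the grasp point.
Start: joints at [-1.445, 0.276, 1.505, -0, 1.361, -0.121], TCP at [0.14, -0.558, 0.205] pointing down, gripper open.
Joint ranges: [-2.89, 2.89], [-0.75, 2.08], [0.22, 2.7], [-1.18, 4.32], [0.11, 2.71], [-2.7, 2.7]. Speed limits (rad/s): [2.57, 2.57, 3.14, 3.14, 3.14, 3.14].

INTERFACE

Orientations are given as a unit quaternion [w, x, y, z].
In Python, from rig import monitor, eyes, r gives the robot as it stands.
- The arm moves only by the shell command python3 -m pendant 'ROWS' [FORCE]. ROWS is JSON, a list of rows, each a list of 3 entries, a list of its own where there are three numbers: the turn, a rotation vector about the tool's x, y, z in rad, then the shift along the tool's x, y, z in m, then the finger opening in m, from 0 to 0.094. In form: [[[ax, ay, az], [x, y, z], gripper], ...]. A call has 1 to 20 rows; each row shifts and turns the commanded pose from where the row before left it, along the tool's axes as they then stand; what a row does not reach is not made up. A row lasts 1/12 s, in which the tool goes at most 41.7 mm and 7.16 degrees, less where a joint would pass 70% of its speed; a pose out of reach is approached as far as the arm can. A call with a gripper value outside its range is refused whole. The fingers move at their own pace and stop on an object; FORCE is the grip in N (left out, the last holds). Time passes only in rows, so rows that do not move let the fingers close. It gives the time, the measured TCP pose, the force, the opening and the grip force at its end, in the units of the state.
- monitor.state(): the state, without advancing time (a new reading comes with each control period).
- eyes.get_image(name): name is "side" or "top" or "wrist"; returns the picture (480x640x3 uint8, red, green, blue); there is no depth.
- eyes.get_calibration(name): a dict with "camera_matrix" (3x3 intrinsics, pixels), "origin" and "rotation" of the camera in the world; the wrist camera has in their place "tool_from_camera" (4x4, takes a point from camera to tool coordinates, whose origin is the TCP and whose axes are the flange's). Camera axes: x right, y up, looking along -z (the intrinsics and any distortion apply to the point x, -y, -z); pixel columns grow to the right and rows downward; lengths in m; the calibration is good to about 2 mm. A picture is of the moment at which its call begins: read the wrist's pose just before it. get_calibration takes no time and is no camera call.
- r.job_done(): hands the job in; it is judged then, once.
The state is a dict: "time": time; "q": joint angles; "dq": joint speeds; "joint_efforts": joint torques, N m; "tool_pos": TCP position; "eef_rot": TCP orientation; "wrist_force": force on the tool from outside, world axes, zero at the start; "moment": the same for the moment, N m; "width": finger opening in m; "finger_force": force on a finger pad.
Only numpy, scipy, OpenCV 4.12 (cv2) and the standard library are available. Lean on these libraries where they do the work, as an engineer would, in place of code of your own. Each camera call takes 0.05 s, during which the arm holds its last target. There are 200 camera calls.

TASK

Get the battery pack ready: slide its cover open and lay every loose battery cell on the bench into the compartment, lengthwise and side by side, one cell fully down in each bay (any bays will do). Then slide the cover fully shut, and only after that push the square-bored knob fully home on the latch's square shaft and turn the latch with it anticlockwise (seen from above) to its stop, so that the latch arm lies over the cover. Leave the knob on the shaft.

Things in the scene. Friction and masses are not known exactly. Their poses are not given: they have to be found in the camera images.
- pack: Fixed black battery case, in mm: x -66..194, y -166..86, 44 high. Origin on the bench under the compartment's centre; x points to its ribbed rear half, away from the robot, z up. Compartment inside x +-58, y +-78, floor z 6, walls to z 44. Four bays side by side along y, pockets 59 (x) by 34 (y) between ribs and end lips 6 high, 4-5 thick; beyond each end lip 23 of free floor for a finger.
- bay0 (a point): Centre of the floor of bay 0 of the pack (z 6 mm above the bench), at y = -57 mm of the pack; axes as the pack's. Bay 0 is the rightmost, bay 3 the leftmost; the pitch is 38 mm.
- bay1 (a point): Centre of the floor of bay 1 of the pack (z 6 mm above the bench), at y = -19 mm of the pack; axes as the pack's. Bay 0 is the rightmost, bay 3 the leftmost; the pitch is 38 mm.
- bay2 (a point): Centre of the floor of bay 2 of the pack (z 6 mm above the bench), at y = 19 mm of the pack; axes as the pack's. Bay 0 is the rightmost, bay 3 the leftmost; the pitch is 38 mm.
- bay3 (a point): Centre of the floor of bay 3 of the pack (z 6 mm above the bench), at y = 57 mm of the pack; axes as the pack's. Bay 0 is the rightmost, bay 3 the leftmost; the pitch is 38 mm.
- cover (a joint): Slide position of the pack's grey cover, in m: 0 = fully shut over the compartment, 0.125 = fully open (slid along the pack's +x over the rear half). It stays where it is left; friction about 1.5 N.
- cover_grip (a point): Centre of the top of the cover's pull ridge, 74 mm above the bench. The ridge is 14 mm thick (along the pack's x), 56 mm long (y), stands 22 mm above the cover's top and lies 40 mm in front (-x) of the cover's centre. The cover is a plate 128 by 166 by 7 mm, its underside 45 mm above the bench.
- latch (a joint): Angle (rad) of the steel latch on the pack's right shoulder. It starts near 0 (up to 0.4), where its arm points along the pack's +x, beside the cover; it grows anticlockwise from above to a stop at 1.571, where the arm points along the pack's +y, over the cover. Resists with 0.06 N m.
- latch_seat (a point): On the latch's axis (pack x 0, y -125 mm), on top of its 44 mm round flange, 59 mm above the bench, where the knob's underside comes to rest. A square steel shaft 16 mm wide rises 17 mm from here (last 3 mm stepped in to 13.5 mm). Turns with the latch: x points along the 65 mm latch arm; x and y are square to the shaft's sides.
- knob: Black plastic knob, 42 mm high, bore down. Origin: centre of its underside; z up. Square hub 58 by 58 mm, 18 mm high, under a 4 mm round cap (54 mm across); blind square bore 17.6 mm wide, 18 mm deep, open below, sides parallel to the hub's; on top a grip bar 50 mm long (x), 14 mm thick (y), z 22 to 42 mm. Fits the shaft in any of four quarter turns.
- cell0: White battery cell, a square bar 54 mm long (its x) and 30 by 30 mm in section, brass contacts on its ends; all cells are alike and either end may lead. Origin: its centre (15 mm above what it lies on). It lies on the bench; three or four cells are present.
- cell1: White battery cell, a square bar 54 mm long (its x) and 30 by 30 mm in section, brass contacts on its ends; all cells are alike and either end may lead. Origin: its centre (15 mm above what it lies on). It lies on the bench; three or four cells are present.
- cell2: White battery cell, a square bar 54 mm long (its x) and 30 by 30 mm in section, brass contacts on its ends; all cells are alike and either end may lead. Origin: its centre (15 mm above what it lies on). It lies on the bench; three or four cells are present.
- cell3: White battery cell, a square bar 54 mm long (its x) and 30 by 30 mm in section, brass contacts on its ends; all cells are alike and either end may lead. Origin: its centre (15 mm above what it lies on). It lies on the bench; three or four cells are present.
Mind the look-alikes: they are no part of the job. Leave any blue or turquoise look-alike of the cell1 alone.

How it is judged:
On the way, in this order (a step that is already met when the one before it is completed fails the run):
1. every cell lies fully down in a bay, lengthwise (((x of cell0 in the frame of bay0 between -0.006 and 0.006 m and y of cell0 in the frame of bay0 between -0.006 and 0.006 m and z of cell0 in the frame of bay0 below 0.0185 m) or (x of cell0 in the frame of bay1 between -0.006 and 0.006 m and y of cell0 in the frame of bay1 between -0.006 and 0.006 m and z of cell0 in the frame of bay1 below 0.0185 m) or (x of cell0 in the frame of bay2 between -0.006 and 0.006 m and y of cell0 in the frame of bay2 between -0.006 and 0.006 m and z of cell0 in the frame of bay2 below 0.0185 m) or (x of cell0 in the frame of bay3 between -0.006 and 0.006 m and y of cell0 in the frame of bay3 between -0.006 and 0.006 m and z of cell0 in the frame of bay3 below 0.0185 m)) and angle between the x axis of each of cell0, cell1, cell2, cell3 and the x axis of pack, either way round below 0.15 rad and ((x of cell1 in the frame of bay0 between -0.006 and 0.006 m and y of cell1 in the frame of bay0 between -0.006 and 0.006 m and z of cell1 in the frame of bay0 below 0.0185 m) or (x of cell1 in the frame of bay1 between -0.006 and 0.006 m and y of cell1 in the frame of bay1 between -0.006 and 0.006 m and z of cell1 in the frame of bay1 below 0.0185 m) or (x of cell1 in the frame of bay2 between -0.006 and 0.006 m and y of cell1 in the frame of bay2 between -0.006 and 0.006 m and z of cell1 in the frame of bay2 below 0.0185 m) or (x of cell1 in the frame of bay3 between -0.006 and 0.006 m and y of cell1 in the frame of bay3 between -0.006 and 0.006 m and z of cell1 in the frame of bay3 below 0.0185 m)) and ((x of cell2 in the frame of bay0 between -0.006 and 0.006 m and y of cell2 in the frame of bay0 between -0.006 and 0.006 m and z of cell2 in the frame of bay0 below 0.0185 m) or (x of cell2 in the frame of bay1 between -0.006 and 0.006 m and y of cell2 in the frame of bay1 between -0.006 and 0.006 m and z of cell2 in the frame of bay1 below 0.0185 m) or (x of cell2 in the frame of bay2 between -0.006 and 0.006 m and y of cell2 in the frame of bay2 between -0.006 and 0.006 m and z of cell2 in the frame of bay2 below 0.0185 m) or (x of cell2 in the frame of bay3 between -0.006 and 0.006 m and y of cell2 in the frame of bay3 between -0.006 and 0.006 m and z of cell2 in the frame of bay3 below 0.0185 m)) and ((x of cell3 in the frame of bay0 between -0.006 and 0.006 m and y of cell3 in the frame of bay0 between -0.006 and 0.006 m and z of cell3 in the frame of bay0 below 0.0185 m) or (x of cell3 in the frame of bay1 between -0.006 and 0.006 m and y of cell3 in the frame of bay1 between -0.006 and 0.006 m and z of cell3 in the frame of bay1 below 0.0185 m) or (x of cell3 in the frame of bay2 between -0.006 and 0.006 m and y of cell3 in the frame of bay2 between -0.006 and 0.006 m and z of cell3 in the frame of bay2 below 0.0185 m) or (x of cell3 in the frame of bay3 between -0.006 and 0.006 m and y of cell3 in the frame of bay3 between -0.006 and 0.006 m and z of cell3 in the frame of bay3 below 0.0185 m))), for 0.2 s.
2. the cover is fully shut over the cells (all of step 1 and value of joint cover below 0.005 m), for 0.2 s.
3. the knob sits fully home on the square shaft (value of joint cover below 0.005 m and horizontal distance between knob and latch_seat below 0.004 m and z of knob in the frame of latch_seat below 0.004 m and angle between knob's own z axis and vertical below 0.1 rad), for 0.2 s.
4. the latch is turned to its stop, over the cover (all of step 3 and value of joint latch above 1.3 rad), for 0.2 s.
At the end, for the whole second after the job is handed in: Every cell lies in a bay: centre within 6 mm, down within 3.5 mm, lengthwise within 0.15 rad. Cover within 5 mm of shut. Knob on the shaft: within 4 mm of the flange and of the axis, upright within 0.1 rad, at rest. Latch turned beyond 1.3 rad (all of step 1 and all of step 4 and linear speed of knob below 0.02 m/s); the robot touches nothing.
Of cell0, cell1, cell2, cell3 only 3 to 4 are there at a start; the rules pass over those that are not, and their reading is None.
At some moment in a run one of knob may be knocked a few centimetres aside while the robot is not near it.
Once in a run the grip may slacken for a moment while it holds something.
It also fails if it takes over 210 s, if anything falls off the work surface, if the arm or the gripper's body presses on something with over 40 N, if the wrist force passes 120 N, or if a joint passes its speed limit or range.

## Working session

There is one attempt and no reset: what is moved stays moved. The work goes in short steps, Python scripts to look and compute and a shell command to move; the robot and the scene stay as the last step left them, time stands still between calls to the robot, and variables do not carry over. Pictures are saved under pics/ and viewed, at most 14 in all, crops included, and the job is handed in when it is done.

```bash
ls; mkdir -p pics
python3 - <<'E'
from rig import monitor, eyes, r
import cv2
print(monitor.state())
for n in ["side","top","wrist"]:
    c=eyes.get_calibration(n); print(n,c)
ims=[eyes.get_image(n) for n in ["side","top"]]
for n,i in zip(["side","top"],ims): cv2.imwrite(f"pics/{n}0.png",i[...,::-1])
E
```

```text
pics
{'time': 0.0, 'q': array([-1.44498011e+00,  2.76610685e-01,  1.50609792e+00, -2.52640698e-06,
        1.36068591e+00, -1.21022203e-01]), 'dq': array([-5.34127839e-04, -4.79881646e-04,  1.35932229e-04,  4.55682262e-05,
        6.12596728e-04, -9.60478555e-04]), 'joint_efforts': array([ 7.61883416e-05, -4.04581225e+01, -2.37226635e+01,  7.02237245e-02,
        3.44620727e-02, -1.41237470e-04]), 'tool_pos': array([ 0.14040703, -0.55702604,  0.20460983]), 'eef_rot': array([-9.00921202e-04,  9.92393077e-01,  1.23106335e-01, -3.39470737e-06]), 'wrist_force': array([ 0.32775164,  0.28677943, -0.69185635]), 'moment': array([-0.01639821,  0.01266596, -0.00086529]), 'finger_force': 0.0, 'width': 0.09366846344505912}
side {'camera_matrix': array([[447.63978864,   0.        , 322.22887255],
       [  0.        , 447.63978864, 237.05487603],
       [  0.        ,   0.        ,   1.        ]]), 'origin': array([0.17381218, 0.77298809, 0.59519896]), 'rotation': array([-0.19385299, -0.09827397,  0.45893317,  0.86147756])}
top {'camera_matrix': array([[480.71071564,   0.        , 314.34104447],
       [  0.        , 480.71071564, 241.22078817],
       [  0.        ,   0.        ,   1.        ]]), 'origin': array([0.32126989, 0.06609478, 1.03618821]), 'rotation': array([ 0.71058679,  0.05912851, -0.06600077, -0.69800726])}
wrist {'camera_matrix': array([[396.42927476,   0.        , 317.58935345],
       [  0.        , 396.42927476, 241.21787456],
       [  0.        ,   0.        ,   1.        ]]), 'tool_from_camera': array([[-6.35687939e-04,  9.70211024e-01,  2.42260532e-01,
         7.06530035e-02],
       [ 9.99999410e-01,  8.30017167e-04, -7.00090268e-04,
         5.01184648e-04],
       [-8.80315696e-04,  2.42259945e-01, -9.70210979e-01,
        -1.79122012e-01],
       [ 0.00000000e+00,  0.00000000e+00,  0.00000000e+00,
         1.00000000e+00]])}
```

View pics/top0.png

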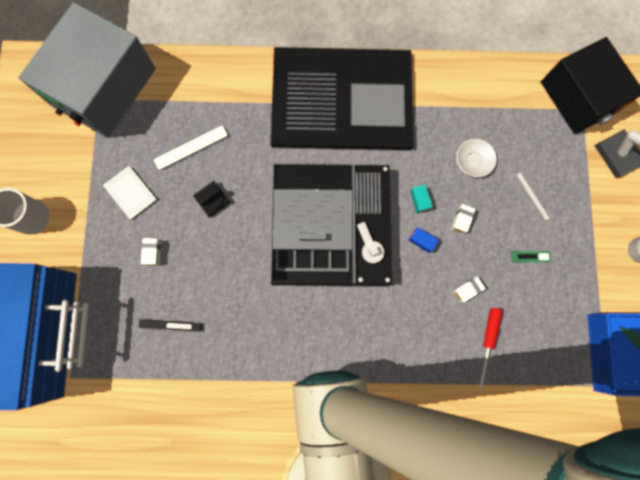

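View pics/side0.png

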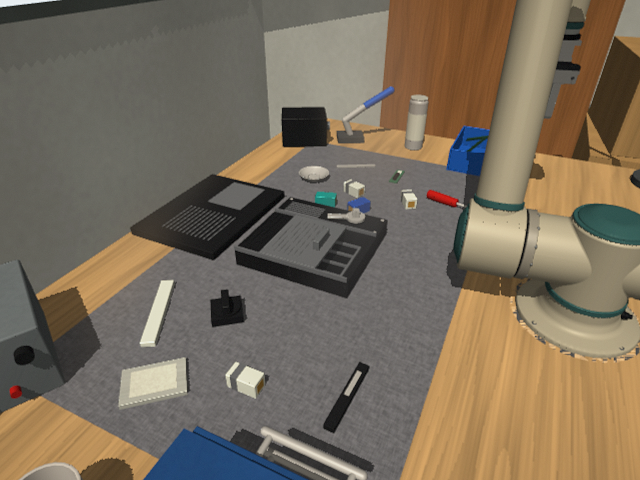

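Three white cells are visible in the top view, at (464,218), (468,290) and (150,251). The look-alikes are teal (422,198) and blue (424,240); other white things are a strip (190,147), a card (130,192), a bowl (476,157) and a stick (533,195). The knob is black at (212,198), the pack at about (332,225), the ridge at (316,237) and the latch shaft at (373,251). Next I'll measure them in both views.

```bash
cat > h.py <<'E'
import numpy as np, cv2
from scipy.spatial.transform import Rotation as R
from rig import monitor, eyes, r
def rot(q): return R.from_quat(np.roll(q,-1)).as_matrix()
def cam(n,st=None):
    c=eyes.get_calibration(n)
    if n!="wrist": return c["camera_matrix"],np.array(c["origin"]),rot(c["rotation"])
    st=st or monitor.state(); T=c["tool_from_camera"]; A=rot(st["eef_rot"])
    return c["camera_matrix"],st["tool_pos"]+A@T[:3,3],A@T[:3,:3]
def ray(C,uv):
    K,o,A=C; u,v=uv
    d=A@np.array([(u-K[0,2])/K[0,0],-(v-K[1,2])/K[1,1],-1]); return o,d/np.linalg.norm(d)
def plane(C,uv,z):
    o,d=ray(C,uv); return o+d*(z-o[2])/d[2]
def tri(C1,a,C2,b):
    o1,d1=ray(C1,a);o2,d2=ray(C2,b)
    s=np.linalg.lstsq(np.c_[d1,-d2],o2-o1,rcond=None)[0]
    p,q=o1+s[0]*d1,o2+s[1]*d2; return (p+q)/2,np.linalg.norm(p-q)
def proj(C,P):
    K,o,A=C; p=A.T@(np.asarray(P)-o); return np.array([K[0,2]+K[0,0]*p[0]/-p[2],K[1,2]-K[1,1]*p[1]/-p[2]])
def yaw(st=None):
    st=st or monitor.state(); A=rot(st["eef_rot"]); return np.arctan2(A[1,0],A[0,0])
def go(p,y=None):
    "turn about tool z and then shift in the turned tool's axes to reach p, yaw y"
    st=monitor.state(); y0=yaw(st); y=y0 if y is None else y
    d=np.asarray(p)-st["tool_pos"]; c,s=np.cos(y),np.sin(y)
    print("turn",round(-(y-y0),4),"shift mm",np.round(1e3*np.array([c*d[0]+s*d[1],s*d[0]-c*d[1],-d[2]]),1))
E
python3 - <<'E'
from h import *
T=cam("top");S=cam("side")
im=cv2.imread("pics/top0.png")
hsv=cv2.cvtColor(im,cv2.COLOR_BGR2HSV)
m=((hsv[...,2]>170)&(hsv[...,1]<60)).astype(np.uint8)*255
m[:100]=0;m[375:]=0
cs,_=cv2.findContours(cv2.morphologyEx(m,cv2.MORPH_CLOSE,np.ones((5,5))),cv2.RETR_EXTERNAL,cv2.CHAIN_APPROX_NONE)
for c in cs:
    if cv2.contourArea(c)>60:
        (u,v),wh,a=cv2.minAreaRect(c); print("white",np.round((u,v,*wh,a),1),plane(T,(u,v),.03).round(3))
for n,uv,z in [("packFL",(272,285),.044),("packFR",(396,284),.044),("packRL",(274,166),.044),("packRR",(390,166),.044),("ridge",(316,237),.074),("shaft",(373,251),.076),("knob",(212,198),.03)]:
    print(n,plane(T,uv,z).round(3))
for n,a,b in [("ridge",(316,236),(321,232)),("cellL",(150,251),(245,378)),("knob",(212,198),(227,300)),("cellA",(464,218),(355,186)),("cellB",(468,290),(409,198))]:
    print(n,tri(T,a,S,b))
big=cv2.resize(im[130:320,250:410],None,fx=3,fy=3,interpolation=cv2.INTER_CUBIC)
big2=np.hstack([cv2.resize(im[170:310,400:500],(300,420),interpolation=cv2.INTER_CUBIC),cv2.resize(im[170:310,120:240],(360,420),interpolation=cv2.INTER_CUBIC)])
cv2.imwrite("pics/c1.png",np.hstack([cv2.resize(big,(412,490))[:420],big2])[:, :800] if 0 else big2)
E
```

```text
white [178.5 325.5   5.   23.   90. ] [0.32  0.334 0.03 ]
white [ 71.6 335.    3.6  66.4   6. ] [0.298 0.551 0.03 ]
white [ 53.7 334.8  17.3  69.6   6.1] [0.297 0.587 0.03 ]
white [468.4 289.7  16.4  30.   57.1] [ 0.404 -0.267  0.03 ]
white [543.5 256.5   7.   11.   90. ] [ 0.478 -0.43   0.03 ]
white [148.  250.5  27.   16.   90. ] [0.475 0.409 0.03 ]
white [369.3 241.9  41.1  20.9  71.6] [ 0.502 -0.059  0.03 ]
white [462.9 217.9  17.4  29.   20. ] [ 0.559 -0.261  0.03 ]
white [ 13. 207.  38.  26.  90.] [0.564 0.703 0.03 ]
white [532.5 196.   55.5   6.4  57.5] [ 0.61  -0.415  0.03 ]
white [128.4 191.9  44.8  34.6  51.8] [0.602 0.461 0.03 ]
white [476. 157.  38.  40.  90.] [ 0.697 -0.295  0.03 ]
white [633.5 137.   12.   11.   90. ] [ 0.751 -0.65   0.03 ]
white [189.5 146.6  13.3  78.3  63.1] [0.708 0.336 0.03 ]
packFL [0.406 0.144 0.044]
packFR [ 0.412 -0.112  0.044]
packRL [0.662 0.148 0.044]
packRR [ 0.667 -0.103  0.044]
ridge [0.502 0.055 0.074]
shaft [ 0.475 -0.061  0.076]
knob [0.592 0.28  0.03 ]
ridge (array([0.50610275, 0.05547083, 0.07396007]), np.float64(0.0032511504642939756))
cellL (array([0.4746043 , 0.40764799, 0.01835415]), np.float64(0.002516072407158248))
knob (array([0.59309833, 0.2804443 , 0.0310075 ]), np.float64(0.0028298154418715175))
cellA (array([ 0.55811017, -0.26695223,  0.02112046]), np.float64(0.004830943329198))
cellB (array([ 0.40376054, -0.26979769,  0.01904106]), np.float64(0.001829920393331912))
```

View pics/c1.png

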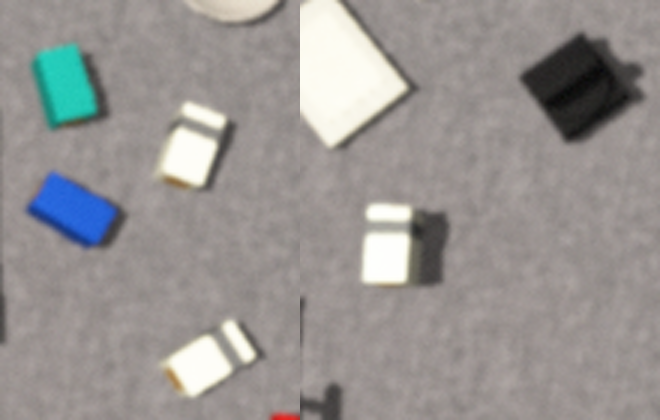

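The crop shows three white cells, each with a grey band and brass end, at top-view pixels (464,218), (468,290) and (150,251). The solid teal and blue blocks are the decoys. The knob stands upright at (212,198). I'll move the wrist camera over the pack.

Run:
```python
from h import *
go((.50,.02,.30),.025)
```

```text
turn 0.2218 shift mm [ 373.9 -567.9  -95.3]
```

```bash
python3 -m pendant '[[[0,0,0.11],[0,0,-0.04],0.094],[[0,0,0.111],[0,0,-0.035],0.094],[[0,0,0],[0.021,-0.0315,-0.02],0.094],[[0,0,0],[0.021,-0.0315,0],0.094],[[0,0,0],[0.021,-0.0315,0],0.094],[[0,0,0],[0.021,-0.0315,0],0.094],[[0,0,0],[0.021,-0.0315,0],0.094],[[0,0,0],[0.021,-0.0315,0],0.094],[[0,0,0],[0.021,-0.0315,0],0.094],[[0,0,0],[0.021,-0.0315,0],0.094],[[0,0,0],[0.021,-0.0315,0],0.094],[[0,0,0],[0.021,-0.0315,0],0.094],[[0,0,0],[0.021,-0.0315,0],0.094],[[0,0,0],[0.021,-0.0315,0],0.094],[[0,0,0],[0.021,-0.0315,0],0.094],[[0,0,0],[0.021,-0.0315,0],0.094],[[0,0,0],[0.021,-0.0315,0],0.094],[[0,0,0],[0.021,-0.0315,0],0.094],[[0,0,0],[0.021,-0.0315,0],0.094],[[0,0,0],[0.021,-0.0315,0],0.094]]'
python3 -m pendant '[[[0,0,0],[0,0,0],0],[[0,0,0],[0,0,0],0]]'
cat > snap.py <<'E'
import sys; from h import *; import pickle
n=sys.argv[1]; st=monitor.state(); im=eyes.get_image("wrist")
pickle.dump(st,open(f"pics/{n}.pkl","wb")); cv2.imwrite(f"pics/{n}.png",im[...,::-1])
print(st["tool_pos"].round(4),round(yaw(st),4))
E
python3 snap.py w1; python3 -c "
from h import *
cv2.imwrite('pics/top1.png',eyes.get_image('top')[...,::-1])"
```

```text
time: 1.77
tool_pos: [0.5035, 0.02, 0.2996]
eef_rot: [0.0, 1.0, 0.013, -0.0]
wrist_force: [-0.2, -0.7, -0.3]
width: 0.0935
finger_force: 0.0
time: 1.93
tool_pos: [0.5033, 0.0195, 0.299]
eef_rot: [0.0, 1.0, 0.015, -0.001]
wrist_force: [0.0, -0.6, -0.1]
width: 0.0842
finger_force: 0.0
[0.5033 0.0195 0.299 ] 0.0296
```

View pics/w1.png

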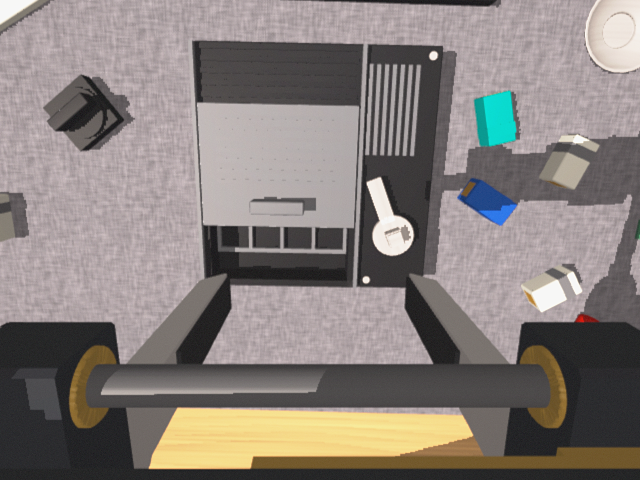

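View pics/top1.png

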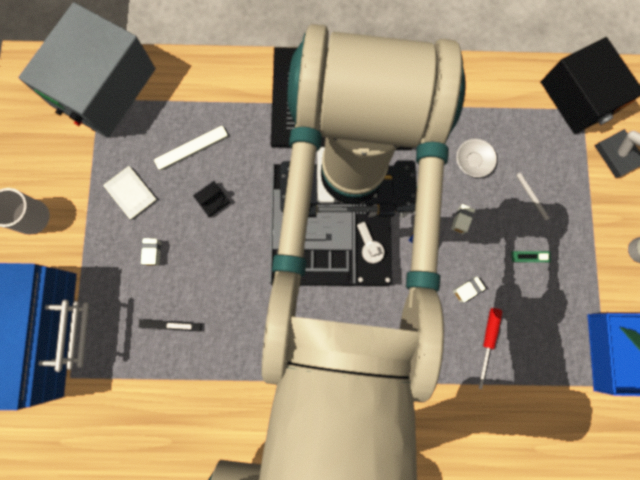

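The wrist view shows the pack corners at (193,41), (442,46), (433,287) and (204,282), the ridge top at about (276,203), the shaft at (395,232) and screws at (433,56) and (366,280). The top view shows the bench that was hidden before, with no fourth cell. Next I'll work out the pack pose.

```bash
cat >> h.py <<'E'
import pickle
def load(n): return cv2.imread(f"pics/{n}.png"), cam("wrist",pickle.load(open(f"pics/{n}.pkl","rb")))
E
python3 - <<'E'
from h import *
im,W=load("w1"); T=cam("top")
mod=[(194,86),(194,-166),(-66,-166),(-66,86)]
pts=[plane(W,uv,.044)[:2] for uv in [(193,41),(442,46),(433,287),(204,282)]]
M=np.array(mod)/1e3; P=np.array(pts)
A,_=cv2.estimateAffinePartial2D(M,P); print(P.round(4)); print(A,"scale",np.hypot(*A[:,0]),"yaw",np.arctan2(A[1,0],A[0,0])); print((M@A[:,:2].T+A[:,2]-P).round(4))
print("screw",tri(W,(433,56),T,(385,169)),tri(W,(366,280),T,(361,280)))
print("ridge",tri(W,(276,203),T,(316,236)), plane(W,(276,203),.074),"shaft",plane(W,(394,231),.076))
def crop(im,x,y,w,h,f,n): cv2.imwrite(f"pics/{n}.png",cv2.resize(im[y:y+h,x:x+w],None,fx=f,fy=f,interpolation=cv2.INTER_CUBIC))
crop(im,185,170,265,130,3,"c2")
E
```

```text
[[ 0.6683  0.1484]
 [ 0.671  -0.1014]
 [ 0.4142 -0.118 ]
 [ 0.4128  0.1479]]
[[ 1.00357061 -0.02103232  0.47652285]
 [ 0.02103232  1.00357061  0.05800814]] scale 1.0037909775421852 yaw 0.02095441871838241
[[ 0.0011 -0.    ]
 [ 0.0037 -0.0031]
 [-0.0005  0.0081]
 [-0.0043 -0.0049]]
screw (array([ 0.6611323 , -0.09275187,  0.04314048]), np.float64(0.0017272817920437559)) (array([ 0.41960607, -0.04016147,  0.0411709 ]), np.float64(0.0002689143447310708))
ridge (array([0.50854515, 0.05898076, 0.06017027]), np.float64(0.008776323399621297)) [0.51200003 0.06178665 0.074     ] shaft [ 0.48653637 -0.0610595   0.076     ]
```

View pics/c2.png

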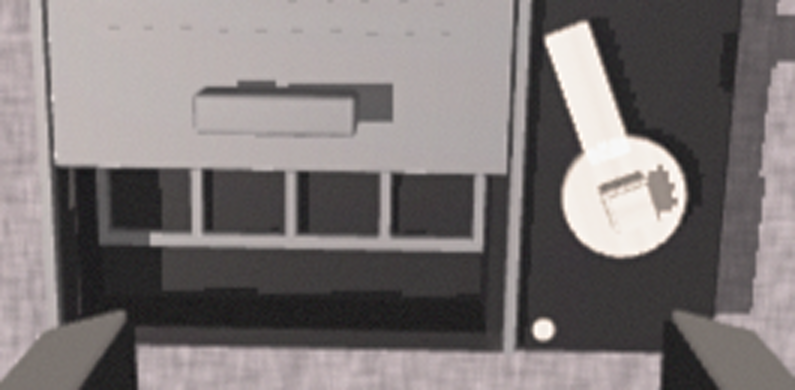

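Run:
```python
from h import *
im,W=load("w1")
y=.021; Rm=np.array([[np.cos(y),-np.sin(y)],[np.sin(y),np.cos(y)]])
c=lambda u,v:(185+u/3,170+v/3)
def rep(n,uv,z,m):
    p=plane(W,uv,z)[:2]; print(n,p.round(4),"origin est",(p-Rm@np.array(m)).round(4))
rep("ridge",c(275,114),.074,(0,0))
rep("flange",c(623,196),.059,(0,-.125))
rep("rib38",c(197,239),.012,(-.032,.038))
rep("rib0",c(291,241),.012,(-.032,0))
rep("rib-38",c(385,244),.012,(-.032,-.038))
rep("FL",(204,282),.044,(-.066,.086)); rep("RR",(442,46),.044,(.194,-.166)); rep("RL",(193,41),.044,(.194,.086))
rep("FR",(433,287),.044,(-.066,-.166))
```

```text
ridge [0.5068 0.0611] origin est [0.5068 0.0611]
flange [ 0.478  -0.0635] origin est [0.4753 0.0615]
rib38 [0.4443 0.0987] origin est [0.4771 0.0613]
rib0 [0.4445 0.0605] origin est [0.4765 0.0612]
rib-38 [0.4444 0.0223] origin est [0.4755 0.0609]
FL [0.4128 0.1479] origin est [0.4806 0.0633]
RR [ 0.671  -0.1014] origin est [0.4736 0.0605]
RL [0.6683 0.1484] origin est [0.4762 0.0583]
FR [ 0.4142 -0.118 ] origin est [0.4767 0.0493]
```

Run:
```python
from h import *
im,W=load("w1"); T=cam("top"); t=cv2.imread("pics/top0.png")
a=plane(W,(363.5,60),.05);b=plane(W,(355.5,270),.05);d=a-b;print("wall",np.arctan2(d[1],d[0]))
def blob(im,u,v,k=5):
    p=cv2.cvtColor(im,cv2.COLOR_BGR2GRAY)[v-k:v+k+1,u-k:u+k+1].astype(float); p=np.clip(p-90,0,None); g=np.mgrid[-k:k+1,-k:k+1]; return u+(g[1]*p).sum()/p.sum(),v+(g[0]*p).sum()/p.sum()
s=[plane(T,blob(t,*q),.044) for q in [(361,280),(388,280),(385,169)]]
print([x.round(4) for x in s]); d=s[0]-s[1];print("screwsY",np.arctan2(-d[0],d[1])); d=s[2]-s[1];print(np.arctan2(d[1],d[0]))
w=[plane(W,blob(im,*q),.044) for q in [(433,56),(366,280)]]; print([x.round(4) for x in w]); d=w[0]-w[1]; e=s[2]-s[0]; print("diag",np.arctan2(d[1],d[0]),np.arctan2(e[1],e[0]))
# Hough / edge fit of left outer edge and compartment edges
g=cv2.Canny(im,60,150)[:290]
L=cv2.HoughLinesP(g,1,np.pi/720,60,minLineLength=90,maxLineGap=8)
for l in L[:,0]:
    a=plane(W,l[:2],.045);b=plane(W,l[2:],.045);d=b-a; ang=np.arctan2(d[1],d[0]); print(l,round((ang+np.pi/4)%(np.pi/2)-np.pi/4,4))
```

```text
wall 0.016001023733834784
[array([ 0.421, -0.038,  0.044]), array([ 0.4212, -0.0943,  0.044 ]), array([ 0.6643, -0.0929,  0.044 ])]
screwsY 0.002570725493421462
0.005994699075204787
[array([ 0.6622, -0.0932,  0.044 ]), array([ 0.4213, -0.0392,  0.044 ])]
diag -0.22065073829395726 -0.22192346036764324
[196 118 204 278] 0.0064
[280   0 498   6] 0.0046
[187 102 308 104] 0.0133
[250 279 352 280] 0.0182
[422 276 443  47] 0.0062
[357 198 361 107] 0.0094
[446 152 457  51] -0.0036
[398 155 404  64] 0.011
[406 155 412  64] 0.0159
[372 154 377  64] 0.0056
[383 155 389  64] 0.0018
[387 155 393  64] 0.0042
[402 155 409  64] 0.0022
[391 155 397  65] 0.0059
[376 154 381  64] 0.008
```

Run:
```python
from h import *
go((.470,.061,.06),.006)
```

```text
turn 0.02 shift mm [-32.2 -43.6 239.5]
```

```bash
python3 -m pendant '[[[0,0,0.02],[-0.008,-0.011,0.02],0],[[0,0,0],[-0.008,-0.011,0.03],0],[[0,0,0],[-0.008,-0.011,0.03],0],[[0,0,0],[-0.008,-0.011,0.03],0],[[0,0,0],[0,0,0.03],0],[[0,0,0],[0,0,0.03],0],[[0,0,0],[0,0,0.03],0],[[0,0,0],[0,0,0.02],0],[[0,0,0],[0,0,0.01],0],[[0,0,0],[0,0,0.01],0],[[0,0,0],[0,0,0],0],[[0,0,0],[0,0,0],0]]' 20
python3 -m pendant '[[[0,0,0],[0.006,0,0],0],[[0,0,0],[0.006,0,0],0],[[0,0,0],[0.006,0,0],0],[[0,0,0],[0.006,0,0],0],[[0,0,0],[0.006,0,0],0],[[0,0,0],[0.006,0,0],0],[[0,0,0],[0.006,0,0],0],[[0,0,0],[0.006,0,0],0],[[0,0,0],[0.006,0,0],0],[[0,0,0],[0.006,0,0],0]]'
```

```text
time: 3.03
tool_pos: [0.4701, 0.0604, 0.0599]
eef_rot: [0.0, 1.0, 0.002, -0.0]
wrist_force: [-0.4, 0.3, -0.7]
width: 0.0006
finger_force: 0.0
time: 3.87
tool_pos: [0.5312, 0.0622, 0.0598]
eef_rot: [-0.0, 1.0, 0.003, -0.0]
wrist_force: [-1.9, -0.3, 0.6]
width: 0.0004
finger_force: 0.9
```

```bash
python3 -m pendant '[[[0,0,0],[0.004,0,0],0],[[0,0,0],[0.004,0,0],0],[[0,0,0],[0.004,0,0],0],[[0,0,0],[0.002,0,0],0],[[0,0,0],[0,0,0],0]]'
python3 -m pendant '[[[0,0,0],[0.002,0,0],0],[[0,0,0],[0.001,0,0],0],[[0,0,0],[0,0,0],0]]'
```

```text
time: 4.28
tool_pos: [0.5443, 0.0623, 0.0597]
eef_rot: [-0.0, 1.0, 0.003, -0.001]
wrist_force: [-2.6, 1.1, 1.5]
width: 0.0005
finger_force: 1.2
time: 4.53
tool_pos: [0.5444, 0.0623, 0.0597]
eef_rot: [0.0, 1.0, 0.003, -0.003]
wrist_force: [-7.2, 0.4, 5.6]
width: 0.0003
finger_force: 3.7
```

```bash
python3 -m pendant '[[[0,0,0],[-0.01,0,0],0],[[0,0,0],[0,0,-0.03],0.0],[[0,0,0],[0,0,-0.03],0.094],[[0,0,0],[0,0,-0.04],0.094],[[0,0,0],[0,0.02,-0.04],0.094],[[0,0,0],[-0.005,0.03,-0.02],0.094],[[0,0,0],[-0.005,0.03,0],0.094],[[0,0,0],[-0.005,0.03,0],0.094],[[0,0,0],[-0.005,0.03,0],0.094],[[0,0,0],[-0.005,0.03,0],0.094],[[0,0,0],[-0.005,0.03,0],0.094],[[0,0,0],[-0.005,0.03,0],0.094],[[0,0,0],[-0.005,0.03,0],0.094],[[0,0,0],[-0.005,0.03,0],0.094],[[0,0,0],[-0.005,0.03,0],0.094],[[0,0,0],[0,0,0],0.094],[[0,0,0],[0,0,0],0.094]]'
python3 snap.py w2
```

```text
time: 5.95
tool_pos: [0.4897, -0.2587, 0.2172]
eef_rot: [0.001, 1.0, 0.001, 0.001]
wrist_force: [-0.6, 0.2, 0.2]
width: 0.093
finger_force: 0.0
[ 0.4897 -0.2587  0.2172] 0.0027
```

View pics/w2.png

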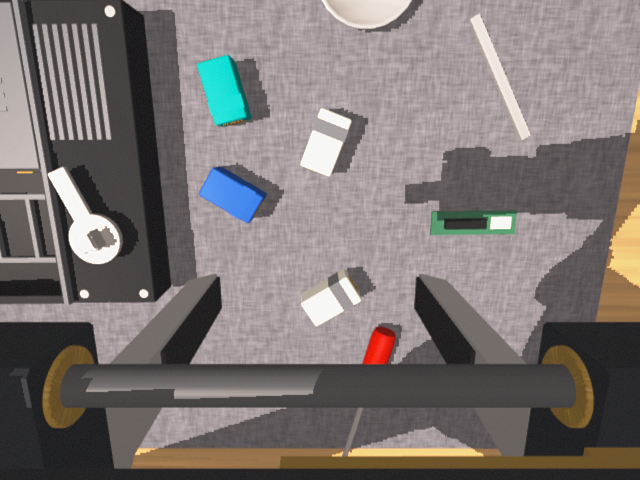

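The wrist view shows cell A at (327,141) and cell B at (330,297). The turquoise (222,90) and blue (232,194) decoys are separate from both. I'll fit rectangles to A and B.

```bash
cat > cell.py <<'E'
import sys; from h import *
def cells(n,th=185,zt=.03,vmax=330):
    im,W=load(n); hsv=cv2.cvtColor(im,cv2.COLOR_BGR2HSV)
    m=((hsv[...,2]>th)&(hsv[...,1]<25)).astype(np.uint8)*255; m[vmax:]=0
    m=cv2.morphologyEx(m,cv2.MORPH_OPEN,np.ones((5,5)))
    m=cv2.morphologyEx(m,cv2.MORPH_CLOSE,cv2.getStructuringElement(2,(21,21)))
    out=[]
    for c in cv2.findContours(m,0,1)[0]:
        if cv2.contourArea(c)<300: continue
        b=cv2.boxPoints(cv2.minAreaRect(c)); P=np.array([plane(W,q,zt)[:2] for q in b])
        ce=cv2.minAreaRect((np.array([plane(W,q[0],zt)[:2] for q in c])*1e3).astype(np.float32))
        p=cv2.boxPoints(ce); e=max((p[1]-p[0],p[2]-p[1]),key=np.linalg.norm)
        print("px",b.mean(0).round(1),"mm",np.round(ce[0],1),"size",np.round(ce[1],1),"axis",round(float((np.arctan2(e[1],e[0])+np.pi/2)%np.pi-np.pi/2),3))
        out.append((b.mean(0),ce))
    return W,out
if __name__=="__main__": cells(sys.argv[1],*(float(a) for a in sys.argv[2:]))
E
python3 cell.py w2
python3 - <<'E'
from h import *
_,W=load("w2");T=cam("top")
for a,b in [((327,141),(464,218)),((330,298),(468.4,289.7))]: print(tri(W,a,T,b))
E
```

```text
px [330.2 302.1] mm [ 407.1 -272.1] size [30.1 53.4] axis -1.013
px [ 82.7 214.9] mm [492.8 -39.7] size [93.  42.9] axis 0.225
px [324.5 142. ] mm [ 560.6 -265.4] size [29.7 53.1] axis -0.368
px [ 19.  131.5] mm [568.9  11.8] size [60.9 34.6] axis 0.002
px [500.3  75.8] mm [ 615.1 -418. ] size [112.5   8.7] axis 0.518
px [382.5  11. ] mm [ 666.9 -312.9] size [16.5 42.3] axis -1.568
(array([ 0.5619131 , -0.26822397,  0.01536444]), np.float64(0.00017863449839195178))
(array([ 0.40553978, -0.27225123,  0.01450869]), np.float64(0.0005831354481349138))
```

Run:
```python
from h import *
go((.5606,-.2654,.06),1.203)
```

```text
turn -1.1987 shift mm [ 17.9  69.1 157.2]
```

```bash
python3 -m pendant '[[[0,0,-0.12],[0,0,0.01],0.094],[[0,0,-0.12],[0,0,0.01],0.094],[[0,0,-0.12],[0,0,0.01],0.094],[[0,0,-0.12],[0,0,0.01],0.094],[[0,0,-0.12],[0,0,0.01],0.094],[[0,0,-0.12],[0,0,0.01],0.094],[[0,0,-0.12],[0,0,0.01],0.094],[[0,0,-0.12],[0,0,0.01],0.094],[[0,0,-0.12],[0,0,0.01],0.094],[[0,0,-0.119],[0,0,0.01],0.094],[[0,0,0],[0.006,0.023,0],0.094],[[0,0,0],[0.006,0.023,0],0.094],[[0,0,0],[0.006,0.023,0],0.094],[[0,0,0],[0,0,0],0.094],[[0,0,0],[0,0,0],0.094]]' 25
python3 snap.py w3; python3 cell.py w3 185 .03 480
python3 - <<'E'
from h import *
go((.5606,-.2654,.009),1.203)
E
```

```text
time: 7.25
tool_pos: [0.5616, -0.2633, 0.1171]
eef_rot: [0.0, 0.823, 0.568, 0.0]
wrist_force: [-0.1, 0.1, 0.3]
width: 0.0938
finger_force: 0.0
[ 0.5616 -0.2633  0.1171] 1.2074
turn 0.0038 shift mm [ -2.   1. 108.]Traceback (most recent call last):
  File "cell.py", line 16, in <module>
    if __name__=="__main__": cells(sys.argv[1],*(float(a) for a in sys.argv[2:]))
                             ~~~~~^^^^^^^^^^^^^^^^^^^^^^^^^^^^^^^^^^^^^^^^^^^^^^^
  File "cell.py", line 4, in cells
    m=((hsv[...,2]>th)&(hsv[...,1]<25)).astype(np.uint8)*255; m[vmax:]=0
                                                              ~^^^^^^^
TypeError: slice indices must be integers or None or have an __index__ method
```

```bash
python3 -m pendant '[[[0,0,0.004],[-0.002,0.001,0.02],0.094],[[0,0,0],[0,0,0.025],0.094],[[0,0,0],[0,0,0.025],0.094],[[0,0,0],[0,0,0.02],0.094],[[0,0,0],[0,0,0.012],0.094],[[0,0,0],[0,0,0.006],0.094],[[0,0,0],[0,0,0],0.04],[[0,0,0],[0,0,0],0.04],[[0,0,0],[0,0,0],0.04],[[0,0,0],[0,0,0],0.04],[[0,0,0],[0,0,0],0.04],[[0,0,0],[0,0,0],0.04]]' 25
python3 - <<'E'
from h import *
go((.5606,-.2654,.009),1.203)
E
```

```text
time: 8.3
tool_pos: [0.561, -0.2672, 0.01]
eef_rot: [0.001, 0.825, 0.565, 0.0]
wrist_force: [-0.6, -0.2, -0.4]
width: 0.0575
finger_force: 0.0
turn -0.0021 shift mm [ 1.5 -1.   1. ]
```

Closing further, then lifting and carrying toward bay 1.

```bash
python3 -m pendant '[[[0,0,0],[0.0015,-0.001,0.001],0.04],[[0,0,0],[0,0,0],0.04],[[0,0,0],[0,0,0],0.04],[[0,0,0],[0,0,-0.02],0.04],[[0,0,0],[0,0,-0.03],0.04],[[0,0,0],[0,0,-0.03],0.04],[[0,0,0],[0,0,-0.03],0.04],[[0,0,0],[0,0,0],0.04]]' 25
python3 - <<'E'
from h import *
y=.006;o=np.array([.4768,.061])
print("bay1",o+[.019*y,-.019],"bay2",o+[-.019*y,.019],"bay3",o+[-.057*y,.057])
go((.4769,.042,.12),1.577)
E
```

```text
time: 8.97
tool_pos: [0.5638, -0.267, 0.1245]
eef_rot: [0.005, 0.825, 0.565, 0.002]
wrist_force: [0.4, -1.1, 0.2]
width: 0.054
finger_force: 25.0
bay1 [0.476914 0.042   ] bay2 [0.476686 0.08    ] bay3 [0.476458 0.118   ]
turn -0.3762 shift mm [309.6 -85.    4.5]
```

```bash
python3 -m pendant '[[[0,0,-0.094],[0,0,0],0.04],[[0,0,-0.094],[0,0,0],0.04],[[0,0,-0.094],[0,0,0],0.04],[[0,0,-0.094],[0,0,0],0.04],[[0,0,0],[0.031,-0.0085,0],0.04],[[0,0,0],[0.031,-0.0085,0],0.04],[[0,0,0],[0.031,-0.0085,0],0.04],[[0,0,0],[0.031,-0.0085,0],0.04],[[0,0,0],[0.031,-0.0085,0],0.04],[[0,0,0],[0.031,-0.0085,0],0.04],[[0,0,0],[0.031,-0.0085,0],0.04],[[0,0,0],[0.031,-0.0085,0],0.04],[[0,0,0],[0.031,-0.0085,0],0.04],[[0,0,0],[0.031,-0.0085,0],0.04],[[0,0,0],[0,0,0],0.04],[[0,0,0],[0,0,0],0.04]]'; python3 snap.py w4
python3 - <<'E'
from h import *
go((.4769,.042,.015),1.577)
E
```

```text
time: 10.3
tool_pos: [0.4722, 0.0457, 0.1176]
eef_rot: [-0.0, 0.704, 0.71, -0.0]
wrist_force: [0.1, 0.4, -0.5]
width: 0.0534
finger_force: 25.0
[0.4722 0.0457 0.1176] 1.5801
turn 0.0016 shift mm [ -2.7   3.9 102.7]
```

View pics/w4.png

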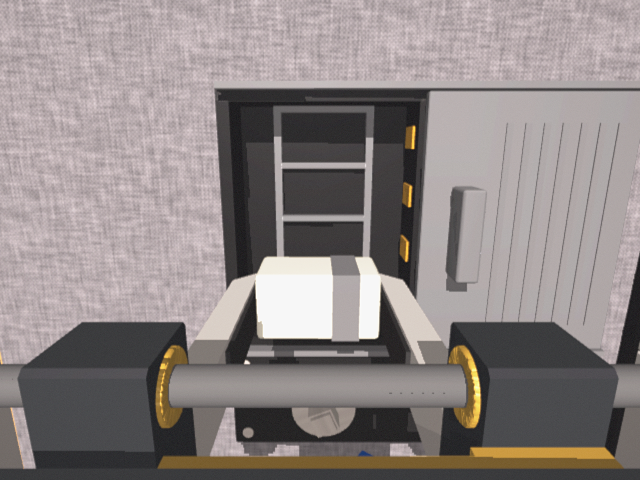

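The view down the +y side shows ribs at rows 109 (y=76), 165 (y=38) and 217 (y=0), with end lips near columns 278 and 369. I'll use these to refine the bay positions.

Run:
```python
from h import *
im,W=load("w4")
g=cv2.cvtColor(im,cv2.COLOR_BGR2GRAY)
for row in (140,192,235): print(row,[(i,int(g[row,i])) for i in list(range(268,290))+list(range(358,378))])
for col in (300,325,350): print(col,[(i,int(g[i,col])) for i in list(range(102,116))+list(range(160,172))+list(range(211,224))])
```

```text
140 [(268, 43), (269, 44), (270, 43), (271, 44), (272, 40), (273, 73), (274, 177), (275, 185), (276, 183), (277, 183), (278, 183), (279, 184), (280, 184), (281, 117), (282, 59), (283, 43), (284, 45), (285, 44), (286, 43), (287, 45), (288, 46), (289, 42), (358, 46), (359, 44), (360, 47), (361, 44), (362, 44), (363, 46), (364, 44), (365, 87), (366, 176), (367, 186), (368, 182), (369, 182), (370, 182), (371, 184), (372, 182), (373, 105), (374, 51), (375, 41), (376, 41), (377, 41)]
192 [(268, 64), (269, 63), (270, 62), (271, 63), (272, 61), (273, 62), (274, 66), (275, 122), (276, 172), (277, 177), (278, 178), (279, 177), (280, 179), (281, 180), (282, 120), (283, 60), (284, 57), (285, 63), (286, 62), (287, 62), (288, 64), (289, 63), (358, 64), (359, 63), (360, 63), (361, 63), (362, 63), (363, 75), (364, 128), (365, 173), (366, 177), (367, 176), (368, 176), (369, 177), (370, 177), (371, 130), (372, 74), (373, 63), (374, 63), (375, 66), (376, 65), (377, 64)]
235 [(268, 58), (269, 60), (270, 59), (271, 60), (272, 60), (273, 59), (274, 56), (275, 64), (276, 118), (277, 172), (278, 174), (279,
[... 1004 characters left out ...]
180), (164, 180), (165, 181), (166, 181), (167, 171), (168, 131), (169, 53), (170, 41), (171, 44), (211, 61), (212, 63), (213, 67), (214, 97), (215, 140), (216, 169), (217, 177), (218, 174), (219, 175), (220, 162), (221, 102), (222, 48), (223, 38)]
350 [(102, 34), (103, 27), (104, 36), (105, 55), (106, 93), (107, 105), (108, 102), (109, 105), (110, 103), (111, 98), (112, 82), (113, 50), (114, 44), (115, 46), (160, 63), (161, 69), (162, 121), (163, 180), (164, 181), (165, 179), (166, 180), (167, 171), (168, 130), (169, 56), (170, 42), (171, 44), (211, 62), (212, 59), (213, 66), (214, 98), (215, 138), (216, 168), (217, 175), (218, 177), (219, 178), (220, 161), (221, 102), (222, 43), (223, 48)]
```

Run:
```python
from h import *
im,W=load("w4")
for row,l,rr in ((140,277.2,369),(192,278.6,367.6),(235,279.5,366.4)):
    a=plane(W,(l,row),.012);b=plane(W,(rr,row),.012); print(a.round(4),b.round(4),((a+b)/2).round(4))
for row in (109,165.2,217.6): print([plane(W,(c,row),.012).round(4) for c in (300,350)])
```

```text
[0.4441 0.1164 0.012 ] [0.508  0.1169 0.012 ] [0.476  0.1167 0.012 ]
[0.4445 0.0802 0.012 ] [0.5084 0.0808 0.012 ] [0.4765 0.0805 0.012 ]
[0.4447 0.0485 0.012 ] [0.5088 0.0491 0.012 ] [0.4768 0.0488 0.012 ]
[array([0.46 , 0.137, 0.012]), array([0.4942, 0.1373, 0.012 ])]
[array([0.4599, 0.0993, 0.012 ]), array([0.4953, 0.0996, 0.012 ])]
[array([0.4599, 0.0617, 0.012 ]), array([0.4963, 0.062 , 0.012 ])]
```

Run:
```python
from h import *
im,W=load("w4"); g=cv2.cvtColor(im,cv2.COLOR_BGR2GRAY)
print([(i,int(g[i,300])) for i in range(252,346,1)])
for row in (257,276,338): print(row,plane(W,(318,row),.1386).round(4),plane(W,(318,row),.1086).round(4))
```

```text
[(252, 58), (253, 59), (254, 57), (255, 61), (256, 110), (257, 196), (258, 236), (259, 236), (260, 235), (261, 234), (262, 235), (263, 235), (264, 235), (265, 236), (266, 236), (267, 236), (268, 237), (269, 236), (270, 237), (271, 238), (272, 237), (273, 238), (274, 243), (275, 247), (276, 247), (277, 247), (278, 247), (279, 247), (280, 247), (281, 247), (282, 247), (283, 247), (284, 247), (285, 247), (286, 247), (287, 247), (288, 247), (289, 247), (290, 247), (291, 247), (292, 247), (293, 247), (294, 247), (295, 247), (296, 247), (297, 247), (298, 247), (299, 247), (300, 247), (301, 247), (302, 247), (303, 247), (304, 247), (305, 247), (306, 247), (307, 247), (308, 247), (309, 247), (310, 247), (311, 247), (312, 247), (313, 247), (314, 247), (315, 247), (316, 247), (317, 247), (318, 247), (319, 247), (320, 247), (321, 247), (322, 247), (323, 247), (324, 247), (325, 247), (326, 247), (327, 247), (328, 247), (329, 247), (330, 247), (331, 247), (332, 247), (333, 247), (334, 247), (335, 247), (336, 249), (337, 247), (338, 169), (339, 59), (340, 32), (341, 38), (342, 35), (343, 39), (344, 43), (345, 58)]
257 [0.4729 0.069  0.1386] [0.473  0.0602 0.1086]
276 [0.473  0.0607 0.1386] [0.4731 0.0503 0.1086]
338 [0.4733 0.0321 0.1386] [0.4734 0.0163 0.1086]
```

```bash
python3 -m pendant '[[[0,0,0],[-0.003,0.004,0.02],0.04],[[0,0,0],[0,0,0.02],0.04],[[0,0,0],[0,0,0.01],0.04],[[0,0,0],[0,0,0],0.04],[[0,0,0],[0,0,0],0.04]]'
python3 - <<'E'
from h import *
go((.4768,.0417,.015),1.580)
E
```

```text
time: 10.77
tool_pos: [0.4774, 0.0402, 0.0676]
eef_rot: [-0.0, 0.706, 0.709, -0.001]
wrist_force: [1.0, 0.3, -0.6]
width: 0.0538
finger_force: 25.0
turn -0.0049 shift mm [ 1.5 -0.6 52.6]
```

```bash
python3 -m pendant '[[[0,0,-0.003],[0.001,-0.0005,0.01],0.04],[[0,0,0],[0,0,0.01],0.04],[[0,0,0],[0,0,0.01],0.04],[[0,0,0],[0,0,0.01],0.04],[[0,0,0],[0,0,0.005],0.04],[[0,0,0],[0,0,0.004],0.04],[[0,0,0],[0,0,0],0.04],[[0,0,0],[0,0,0],0.04]]'
python3 - <<'E'
from h import *
go((.4768,.0417,.015),1.580)
E
```

```text
time: 11.43
tool_pos: [0.4775, 0.0421, 0.0196]
eef_rot: [0.0, 0.704, 0.71, 0.0]
wrist_force: [-0.1, 0.6, -0.4]
width: 0.0539
finger_force: 25.0
turn -0.0006 shift mm [-0.4 -0.7  4.6]
```

```bash
python3 -m pendant '[[[0,0,0],[0,-0.0005,0.002],0.04],[[0,0,0],[0,0,0.0015],0.04],[[0,0,0],[0,0,0.0005],0.04],[[0,0,0],[0,0,0],0.04]]';python3 -m pendant '[[[0,0,0],[0,0,0],0.072],[[0,0,0],[0,0,0],0.072],[[0,0,0],[0,0,0],0.072],[[0,0,0],[0,0,-0.01],0.072],[[0,0,0],[0,0,-0.03],0.072],[[0,0,0],[0,0,-0.03],0.094],[[0,0,0],[0,0,-0.03],0.094],[[0,0,0],[0,0,-0.02],0.094],[[0,0,0],[0,0,0],0.094]]'; python3 snap.py w5
python3 - <<'E'
from h import *
im,W=load("w5"); cv2.imwrite("pics/w5c.png",im[:,150:550])
go((.4071,-.2721,.15),.558)
E
```

```text
time: 11.77
tool_pos: [0.4766, 0.0423, 0.0156]
eef_rot: [0.0, 0.704, 0.71, 0.0]
wrist_force: [-1.0, 0.2, 2.1]
width: 0.0538
finger_force: 25.0
time: 12.52
tool_pos: [0.4797, 0.0423, 0.1394]
eef_rot: [0.003, 0.704, 0.71, 0.003]
wrist_force: [0.2, 0.1, -0.2]
width: 0.093
finger_force: 0.0
[0.4797 0.0423 0.1394] 1.5799
turn 1.0219 shift mm [-226.7  229.1  -12.8]
```

View pics/w5c.png

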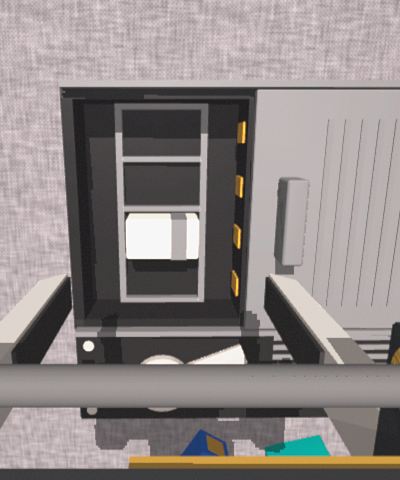

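Cell A is seated squarely in bay 1, at crop pixel (162,237). Next is cell B.

```bash
python3 -m pendant '[[[0,0,0.1135],[0,0,-0.005],0.094],[[0,0,0.1135],[0,0,-0.005],0.094],[[0,0,0.1135],[0,0,0],0.094],[[0,0,0.1135],[0,0,0],0.094],[[0,0,0.1135],[0,0,0],0.094],[[0,0,0.1135],[0,0,0],0.094],[[0,0,0.1135],[0,0,0],0.094],[[0,0,0.1135],[0,0,0],0.094],[[0,0,0.1135],[0,0,0],0.094],[[0,0,0],[-0.023,0.023,0],0.094],[[0,0,0],[-0.023,0.023,0],0.094],[[0,0,0],[-0.023,0.023,0],0.094],[[0,0,0],[-0.023,0.023,0],0.094],[[0,0,0],[-0.023,0.023,0],0.094],[[0,0,0],[-0.023,0.023,0],0.094],[[0,0,0],[-0.023,0.023,0],0.094],[[0,0,0],[-0.023,0.023,0],0.094],[[0,0,0],[-0.023,0.023,0],0.094],[[0,0,0],[-0.023,0.023,0],0.094]]'; python3 -m pendant '[[[0,0,0],[0,0,0.02],0.094],[[0,0,0],[0,0,0],0.094],[[0,0,0],[0,0,0],0.094]]'
python3 - <<'E'
from h import *
go((.4071,-.2721,.009),.558)
E
```

```text
time: 14.15
tool_pos: [0.4016, -0.2752, 0.1433]
eef_rot: [-0.001, 0.961, 0.275, -0.001]
wrist_force: [0.5, 0.7, 0.2]
width: 0.0939
finger_force: 0.0
time: 14.4
tool_pos: [0.4014, -0.2732, 0.123]
eef_rot: [-0.003, 0.961, 0.275, -0.001]
wrist_force: [0.1, -0.2, 1.0]
width: 0.0942
finger_force: 0.0
turn -0.0007 shift mm [  5.4   2.1 114. ]
```

```bash
python3 -m pendant '[[[0,0,0],[0.005,0.002,0.02],0.094],[[0,0,0],[0,0,0.03],0.094],[[0,0,0],[0,0,0.03],0.094],[[0,0,0],[0,0,0.02],0.094],[[0,0,0],[0,0,0.01],0.094],[[0,0,0],[0,0,0.004],0.094],[[0,0,0],[0,0,0],0.094]]' 25
python3 - <<'E'
from h import *
go((.4071,-.2721,.009),.558)
E
```

```text
time: 14.98
tool_pos: [0.4082, -0.2722, 0.0105]
eef_rot: [-0.001, 0.961, 0.276, -0.001]
wrist_force: [-0.4, -0.2, -0.4]
width: 0.0941
finger_force: 0.0
turn 0.0018 shift mm [-0.9 -0.7  1.5]
```

```bash
python3 -m pendant '[[[0,0,0],[-0.0005,0,0.0015],0.04],[[0,0,0],[0,0,0],0.04],[[0,0,0],[0,0,0],0.04],[[0,0,0],[0,0,0],0.04],[[0,0,0],[0,0,0],0.04],[[0,0,0],[0,0,0],0.04],[[0,0,0],[0,0,0],0.04],[[0,0,0],[0,0,0],0.04],[[0,0,0],[0,0,-0.02],0.04],[[0,0,0],[0,0,-0.03],0.04],[[0,0,0],[0,0,-0.03],0.04],[[0,0,0],[0,0,-0.03],0.04],[[0,0,0],[0,0,0],0.04]]' 25
python3 - <<'E'
from h import *
go((.4764,.080,.12),1.580)
E
```

```text
time: 16.07
tool_pos: [0.4112, -0.2768, 0.1249]
eef_rot: [0.005, 0.961, 0.276, 0.003]
wrist_force: [-0.1, -1.1, -0.6]
width: 0.0536
finger_force: 25.0
turn -1.0216 shift mm [356.1  68.4   4.9]
```

```bash
python3 -m pendant '[[[0,0,-0.1135],[0,0,0],0.04],[[0,0,-0.1135],[0,0,0],0.04],[[0,0,-0.1135],[0,0,0],0.04],[[0,0,-0.1135],[0,0,0],0.04],[[0,0,-0.1135],[0,0,0],0.04],[[0,0,-0.1135],[0,0,0],0.04],[[0,0,-0.1135],[0,0,0],0.04],[[0,0,-0.1135],[0,0,0],0.04],[[0,0,-0.1135],[0,0,0],0.04],[[0,0,0],[0.0356,0.0066,0],0.04],[[0,0,0],[0.0356,0.0066,0],0.04],[[0,0,0],[0.0356,0.0066,0],0.04],[[0,0,0],[0.0356,0.0066,0],0.04],[[0,0,0],[0.0356,0.0066,0],0.04],[[0,0,0],[0.0356,0.0066,0],0.04],[[0,0,0],[0.0356,0.0066,0],0.04],[[0,0,0],[0.0356,0.0066,0],0.04],[[0,0,0],[0.0356,0.0066,0],0.04],[[0,0,0],[0.0356,0.0066,0],0.04]]'; python3 -m pendant '[[[0,0,0],[0,0,0],0.04],[[0,0,0],[0,0,0],0.04],[[0,0,0],[0,0,0],0.04]]'; python3 snap.py w6
cat > held.py <<'E'
import sys; from h import *
# cell held crosswise in the view: edges of its top face along its brightest rows -> centre rel. to TCP
im,W=load(sys.argv[1]); st=pickle.load(open(f"pics/{sys.argv[1]}.pkl","rb")); g=cv2.cvtColor(im,cv2.COLOR_BGR2GRAY)
for col in (290,300,310):
    c=g[200:360,col].astype(int); d=np.where(c>242)[0]+200
    zt=st["tool_pos"][2]+.021; a=plane(W,(col,d.min()),zt);b=plane(W,(col,d.max()+1),zt)
    print(col,d.min(),d.max(),"face",round(1e3*np.hypot(*(a-b)[:2]),1),"mm, offset",np.round(1e3*((a+b)/2-st["tool_pos"])[:2],1))
E
python3 held.py w6
python3 - <<'E'
from h import *
go((.4764,.080,.12),1.580)
E
```

```text
time: 17.65
tool_pos: [0.4702, 0.0844, 0.1185]
eef_rot: [-0.0, 0.704, 0.71, -0.001]
wrist_force: [-0.3, -0.7, -1.2]
width: 0.0543
finger_force: 25.0
time: 17.9
tool_pos: [0.4701, 0.0823, 0.1187]
eef_rot: [-0.0, 0.704, 0.711, -0.001]
wrist_force: [0.3, -1.0, -0.6]
width: 0.0536
finger_force: 25.0
[0.4701 0.0823 0.1187] 1.5809
290 277 338 face 28.7 mm, offset [-11.1   0.1]
300 277 338 face 28.7 mm, offset [-6.8  0.2]
310 277 338 face 28.7 mm, offset [-2.5  0.2]
turn -0.0006 shift mm [-1.8  6.2 -1.1]
```

```bash
python3 -m pendant '[[[0,0,0],[-0.002,0.006,0.02],0.04],[[0,0,0],[0,0,0.03],0.04],[[0,0,0],[0,0,0.025],0.04],[[0,0,0],[0,0,0.01],0.04],[[0,0,0],[0,0,0.005],0.04],[[0,0,0],[0,0,0],0.04],[[0,0,0],[0,0,0],0.04]]'
python3 - <<'E'
from h import *
go((.4764,.0803,.015),1.580)
E
```

```text
time: 18.53
tool_pos: [0.4774, 0.0798, 0.03]
eef_rot: [0.0, 0.705, 0.71, 0.0]
wrist_force: [1.2, 0.2, -0.4]
width: 0.0538
finger_force: 25.0
turn -0.0019 shift mm [ 0.5 -0.9 15. ]
```

```bash
python3 -m pendant '[[[0,0,0],[0,-0.0005,0.006],0.04],[[0,0,0],[0,0,0.005],0.04],[[0,0,0],[0,0,0.003],0.04],[[0,0,0],[0,0,0.001],0.04],[[0,0,0],[0,0,0],0.04]]';python3 -m pendant '[[[0,0,0],[0,0,0],0.072],[[0,0,0],[0,0,0],0.072],[[0,0,0],[0,0,0],0.072],[[0,0,0],[0,0,-0.01],0.072],[[0,0,0],[0,0,-0.03],0.072],[[0,0,0],[0,0,-0.03],0.094],[[0,0,0],[0,0,-0.03],0.094],[[0,0,0],[0,0,-0.03],0.094],[[0,0,0],[0,0,0],0.094]]'; python3 snap.py w7
python3 - <<'E'
from h import *
im,W=load("w7"); cv2.imwrite("pics/w7c.png",im[:,150:550])
go((.46,.30,.23),.006)
E
```

```text
time: 18.95
tool_pos: [0.4765, 0.0806, 0.0158]
eef_rot: [0.0, 0.704, 0.71, 0.0]
wrist_force: [-1.2, -1.1, 8.1]
width: 0.0538
finger_force: 25.0
time: 19.7
tool_pos: [0.4805, 0.081, 0.1501]
eef_rot: [0.004, 0.704, 0.71, 0.004]
wrist_force: [1.1, 0.6, -0.2]
width: 0.0934
finger_force: 0.0
[0.4805 0.081  0.1501] 1.58
turn 1.5739 shift mm [ -17.6 -219.2  -82.4]
```

View pics/w7c.png

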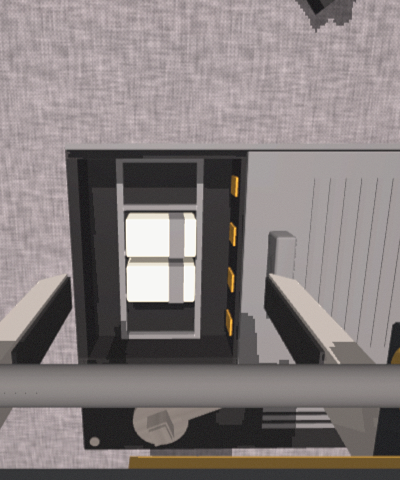

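Cells A and B sit in bays 1 and 2, at crop pixels (160,280) and (160,235). Next I'll look at the left cell and the knob.

```bash
python3 -m pendant '[[[0,0,0],[0.03,0,-0.02],0.094],[[0,0,0],[0.03,0,-0.02],0.094],[[0,0,0],[0.03,0,-0.02],0.094],[[0,0,0],[0.03,0,-0.01],0.094],[[0,0,0],[0.03,0,0],0.094],[[0,0,0],[0.03,0,0],0.094],[[0,0,0],[0.03,0,0],0.094],[[0,0,0],[0.02,0,0],0.094],[[0,0,0],[0,0,0],0.094],[[0,0,0],[0,0,0],0.094]]'; python3 snap.py w8; sed -i 's/m\[vmax:\]/m[int(vmax):]/' cell.py; python3 cell.py w8
```

```text
time: 20.58
tool_pos: [0.4734, 0.311, 0.2127]
eef_rot: [-0.0, 0.703, 0.711, -0.002]
wrist_force: [-0.7, -0.3, -0.2]
width: 0.0941
finger_force: 0.0
[0.4734 0.311  0.2127] 1.5819
px [568.5 186.4] mm [703.5 340.1] size [ 22.5 160.6] axis -1.055
px [321.  110.5] mm [475.5 406.6] size [52.1 27.3] axis 0.01
px [463.4  42.7] mm [593.8 460.9] size [80.1 58.5] axis 0.743
```

View pics/w8.png

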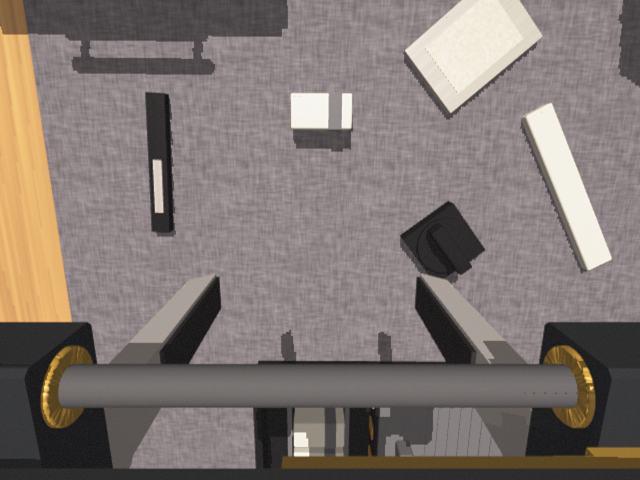

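Cell L is at (321,111), the knob at (443,240) and the card and strip at upper right. Grasping L next.

```bash
python3 -m pendant '[[[0,0,0],[0.032,0.001,0.03],0.094],[[0,0,0],[0.032,0.001,0.03],0.094],[[0,0,0],[0.031,0,0.03],0.094],[[0,0,0],[0,0,0.03],0.094],[[0,0,0],[0,0,0.03],0.094],[[0,0,0],[0,0,0.02],0.094],[[0,0,0],[0,0,0.02],0.094],[[0,0,0],[0,0,0],0.094],[[0,0,0],[0,0,0],0.094]]'
python3 - <<'E'
from h import *
go((.4755,.407,.009),1.581)
E
```

```text
time: 21.38
tool_pos: [0.4749, 0.3996, 0.0277]
eef_rot: [-0.0, 0.704, 0.71, -0.002]
wrist_force: [-0.5, -0.5, 1.0]
width: 0.0937
finger_force: 0.0
turn -0.0026 shift mm [ 7.4  0.7 18.7]
```

```bash
python3 -m pendant '[[[0,0,0],[0.007,0.0005,0.008],0.094],[[0,0,0],[0,0,0.007],0.094],[[0,0,0],[0,0,0.004],0.094],[[0,0,0],[0,0,0],0.04],[[0,0,0],[0,0,0],0.04],[[0,0,0],[0,0,0],0.04],[[0,0,0],[0,0,0],0.04],[[0,0,0],[0,0,0],0.04],[[0,0,0],[0,0,0],0.04],[[0,0,0],[0,0,0],0.04],[[0,0,0],[0,0,0],0.04]]' 25; python3 -m pendant '[[[0,0,0],[0,0,-0.02],0.04],[[0,0,0],[0,0,-0.03],0.04],[[0,0,0],[0,0,-0.03],0.04],[[0,0,0],[-0.01,0,-0.03],0.04],[[0,0,0],[-0.03,0,0],0.04],[[0,0,0],[-0.035,0,0],0.04],[[0,0,0],[-0.035,0,0],0.04],[[0,0,0],[-0.035,0,0],0.04],[[0,0,0],[-0.035,0,0],0.04],[[0,0,0],[-0.035,0,0],0.04],[[0,0,0],[-0.035,0,0],0.04],[[0,0,0],[-0.03,0,0],0.04],[[0,0,0],[0,0,0],0.04],[[0,0,0],[0,0,0],0.04],[[0,0,0],[0,0,0],0.04]]'; python3 snap.py w9; python3 held.py w9
python3 - <<'E'
from h import *
go((.476,.1185,.015),1.580)
E
```

```text
time: 22.3
tool_pos: [0.4757, 0.4085, 0.0099]
eef_rot: [-0.0, 0.704, 0.71, -0.0]
wrist_force: [-1.1, 0.9, 1.6]
width: 0.054
finger_force: 25.0
time: 23.55
tool_pos: [0.4784, 0.1288, 0.1197]
eef_rot: [-0.0, 0.704, 0.71, 0.0]
wrist_force: [0.5, 0.4, -0.9]
width: 0.0535
finger_force: 25.0
[0.4784 0.1288 0.1197] 1.5789
290 280 339 face 27.8 mm, offset [-11.1  -0.8]
300 279 359 face 38.0 mm, offset [-6.9 -5.4]
310 280 359 face 37.6 mm, offset [-2.5 -5.6]
turn 0.0001 shift mm [-10.7  -2.5 104.7]
```

```bash
python3 -m pendant '[[[0,0,0],[-0.0095,-0.0022,0.01],0.04],[[0,0,0],[0,0,0.03],0.04],[[0,0,0],[0,0,0.03],0.04],[[0,0,0],[0,0,0.01],0.04],[[0,0,0],[0,0,0.006],0.04],[[0,0,0],[0,0,0],0.04],[[0,0,0],[0,0,0],0.04]]'
python3 - <<'E'
from h import *
go((.476,.119,.015),1.580)
E
```

```text
time: 24.18
tool_pos: [0.4768, 0.1199, 0.034]
eef_rot: [0.0, 0.703, 0.711, 0.0]
wrist_force: [0.1, -0.3, -1.0]
width: 0.0536
finger_force: 25.0
turn 0.0012 shift mm [-0.8 -0.8 19. ]
```

Lower, release, retreat and look.

```bash
python3 -m pendant '[[[0,0,0],[-0.0005,-0.0005,0.008],0.04],[[0,0,0],[0,0,0.006],0.04],[[0,0,0],[0,0,0.003],0.04],[[0,0,0],[0,0,0.001],0.04],[[0,0,0],[0,0,0],0.04],[[0,0,0],[0,0,0],0.04]]';python3 -m pendant '[[[0,0,0],[0,0,0],0.072],[[0,0,0],[0,0,0],0.072],[[0,0,0],[0,0,0],0.072],[[0,0,0],[0,0,-0.01],0.072],[[0,0,0],[0,0,-0.03],0.072],[[0,0,0],[0,0,-0.03],0.094],[[0,0,0],[0,0,-0.03],0.094],[[0,0,0],[0,0,-0.03],0.094],[[0,0,0],[0,0,0],0.094]]'; python3 snap.py w10; python3 cell.py w10 200 .036 360
python3 - <<'E'
from h import *
im,W=load("w10"); cv2.imwrite("pics/w10c.png",im[:,150:550])
E
```

```text
time: 24.68
tool_pos: [0.4758, 0.1185, 0.0159]
eef_rot: [0.0, 0.704, 0.71, 0.0]
wrist_force: [-0.3, 0.6, -0.7]
width: 0.0537
finger_force: 25.0
time: 25.43
tool_pos: [0.4799, 0.119, 0.1515]
eef_rot: [0.004, 0.704, 0.71, 0.005]
wrist_force: [1.4, 0.0, -0.2]
width: 0.093
finger_force: 0.0
[0.4799 0.119  0.1515] 1.5799
px [310.  281.5] mm [476.9  80.2] size [ 52.8 102.7] axis -1.559
```

View pics/w10c.png

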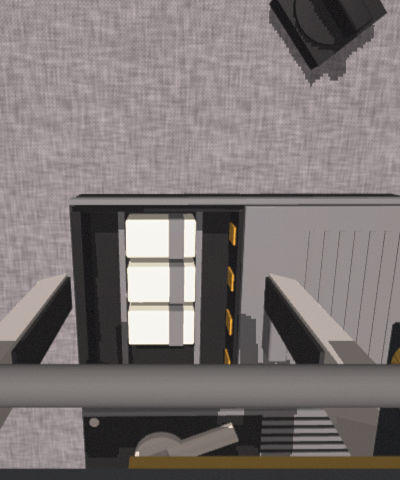

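All three cells lie flat in bays 1–3, at crop pixels (160,325), (160,280) and (160,235). Next I'll push the cover shut.

```bash
python3 -m pendant '[[[0,0,0],[-0.019,0.03,0],0],[[0,0,0],[-0.019,0.03,0],0],[[0,0,0],[-0.019,0.03,0],0],[[0,0,0],[0,0.03,0],0],[[0,0,0],[0,0,0.02],0],[[0,0,0],[0,0,0.02],0],[[0,0,0],[0,0,0.02],0],[[0,0,0],[0,0,0.02],0],[[0,0,0],[0,0,0.008],0],[[0,0,0],[0,0,0],0],[[0,0,0],[0,0,0],0],[[0,0,0],[0,0,0],0]]' 20
python3 - <<'E'
from h import *
go((.597,.062,.06),1.580)
E
```

```text
time: 26.48
tool_pos: [0.5964, 0.0626, 0.0579]
eef_rot: [0.0, 0.704, 0.71, 0.0]
wrist_force: [0.1, 0.1, 0.0]
width: 0.0177
finger_force: 0.0
turn -0.0002 shift mm [-0.6  0.6 -2.1]
```

```bash
python3 -m pendant '[[[0,0,0],[0,0,-0.002],0],[[0,0,0],[0,0,0],0],[[0,0,0],[0,0,0],0],[[0,0,0],[0,-0.006,0],0],[[0,0,0],[0,-0.006,0],0],[[0,0,0],[0,-0.006,0],0],[[0,0,0],[0,-0.008,0],0],[[0,0,0],[0,-0.008,0],0],[[0,0,0],[0,-0.008,0],0],[[0,0,0],[0,-0.008,0],0],[[0,0,0],[0,-0.008,0],0],[[0,0,0],[0,-0.008,0],0],[[0,0,0],[0,-0.008,0],0],[[0,0,0],[0,-0.008,0],0],[[0,0,0],[0,-0.008,0],0],[[0,0,0],[0,-0.008,0],0],[[0,0,0],[0,-0.008,0],0],[[0,0,0],[0,-0.008,0],0],[[0,0,0],[0,-0.008,0],0],[[0,0,0],[0,0,0],0]]'
```

```text
time: 28.15
tool_pos: [0.4715, 0.0615, 0.0596]
eef_rot: [-0.001, 0.704, 0.71, -0.001]
wrist_force: [-0.7, -0.1, 0.3]
width: 0.0002
finger_force: 0.0
```

```bash
python3 -m pendant '[[[0,0,0],[0,-0.004,0],0],[[0,0,0],[0,-0.004,0],0],[[0,0,0],[0,-0.004,0],0]]';python3 -m pendant '[[[0,0,0],[0,-0.002,0],0],[[0,0,0],[0,-0.002,0],0],[[0,0,0],[0,-0.001,0],0],[[0,0,0],[0,0,0],0]]'
```

```text
time: 28.4
tool_pos: [0.4625, 0.0614, 0.0598]
eef_rot: [0.0, 0.704, 0.71, 0.0]
wrist_force: [2.3, 0.9, 0.1]
width: 0.0003
finger_force: 0.8
time: 28.73
tool_pos: [0.457, 0.0613, 0.0598]
eef_rot: [-0.0, 0.704, 0.71, -0.0]
wrist_force: [0.4, -0.6, 0.5]
width: 0.0004
finger_force: 0.4
```

```bash
python3 -m pendant '[[[0,0,0],[0,-0.0015,0],0],[[0,0,0],[0,-0.0015,0],0],[[0,0,0],[0,0,0],0]]';python3 -m pendant '[[[0,0,0],[0,-0.0015,0],0],[[0,0,0],[0,-0.0015,0],0],[[0,0,0],[0,0,0],0]]'
```

```text
time: 28.98
tool_pos: [0.4552, 0.0613, 0.0598]
eef_rot: [0.001, 0.704, 0.71, 0.001]
wrist_force: [3.5, 0.6, -1.3]
width: 0.0006
finger_force: 1.6
time: 29.23
tool_pos: [0.4551, 0.0613, 0.0601]
eef_rot: [0.003, 0.704, 0.71, 0.003]
wrist_force: [8.1, 1.4, -6.2]
width: 0.0006
finger_force: 4.1
```

Cover shut against its stop. Next I'll measure the shaft, then the knob.

```bash
python3 -m pendant '[[[0,0,0],[0,0.01,0],0],[[0,0,0],[0,0,-0.03],0],[[0,0,0],[0,0,-0.035],0.094],[[0,0,0],[-0.02,0,-0.04],0.094],[[0,0,0],[-0.035,0.003,-0.04],0.094],[[0,0,0],[-0.035,0.005,0],0.094],[[0,0,0],[-0.035,0.005,0],0.094],[[0,0,0],[-0.025,0,0],0.094],[[0,0,0],[0,0,0],0.094],[[0,0,0],[0,0,0],0.094],[[0,0,0],[0,0,0],0.094]]'; python3 snap.py w11; python3 -m pendant '[[[0,0,0],[0.035,0.01,-0.01],0.094],[[0,0,0],[0.035,0.01,0],0.094],[[0,0,0],[0.035,0.01,0],0.094],[[0,0,0],[0.035,0.01,0],0.094],[[0,0,0],[0.035,0.01,0],0.094],[[0,0,0],[0.035,0.01,0],0.094],[[0,0,0],[0.035,0.01,0],0.094],[[0,0,0],[0.035,0.01,0],0.094],[[0,0,0],[0.035,0.01,0],0.094],[[0,0,0],[0.035,0.01,0],0.094],[[0,0,0],[0,0,0],0.094],[[0,0,0],[0,0,0],0.094],[[0,0,0],[0,0,0],0.094]]'; python3 snap.py w12
python3 - <<'E'
from h import *
a,_=load("w11");b,_=load("w12")
cv2.imwrite("pics/wc.png",np.hstack([a[60:460,120:520],b[60:460,120:520]]))
E
```

```text
time: 30.15
tool_pos: [0.4738, -0.0787, 0.1927]
eef_rot: [-0.002, 0.704, 0.71, -0.0]
wrist_force: [-0.6, 0.2, 0.4]
width: 0.0566
finger_force: 0.0
[ 0.4738 -0.0787  0.1927] 1.5793
time: 31.28
tool_pos: [0.5703, 0.2718, 0.2028]
eef_rot: [-0.0, 0.703, 0.711, -0.001]
wrist_force: [-0.5, 0.3, -0.2]
width: 0.094
finger_force: 0.0
[0.5703 0.2718 0.2028] 1.582
```

View pics/wc.png

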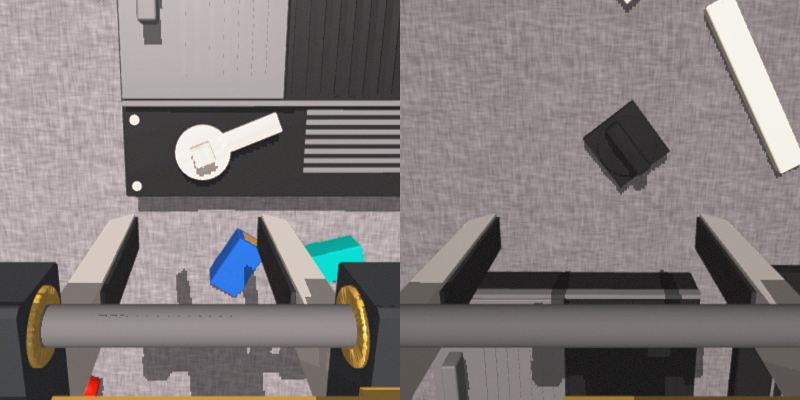

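Left half: the flange is at crop (203,152), with the arm pointing right and slightly up, and the cover shut. Right half: the knob is at crop (627,147), upright with its grip bar diagonal. I'll measure both numerically.

Run:
```python
from h import *
im,W=load("w11"); g=cv2.cvtColor(im,cv2.COLOR_BGR2GRAY)
m=(g>190).astype(np.uint8)*255; m[:165]=0;m[260:]=0;m[:,:270]=0;m[:,415:]=0
cs=max(cv2.findContours(m,0,1)[0],key=cv2.contourArea)
P=np.array([plane(W,q[0],.059)[:2] for q in cs])*1e3
c0=np.array([478.,-63.])
d=np.hypot(*(P-c0).T)
for _ in range(5):
    k=(np.abs(np.hypot(*(P-c0).T)-22)<3); Q=P[k]
    A=np.c_[2*Q,np.ones(len(Q))]; s=np.linalg.lstsq(A,(Q**2).sum(1),rcond=None)[0]; c0=s[:2]
print("flange",c0,"r",np.sqrt(s[2]+c0@c0),k.sum(),"far",np.hypot(*(P-c0).T).max())
far=P[np.hypot(*(P-c0).T)>35]; rr=cv2.fitLine(far.astype(np.float32),2,0,.01,.01).ravel(); e=far.mean(0)-c0
print("arm angle", np.arctan2(rr[1],rr[0]), np.arctan2(e[1],e[0]), len(far))
# arm area centroid direction from filled mask
ys,xs=np.where(m>0); F=np.array([plane(W,(x,y),.059)[:2] for x,y in zip(xs,ys)])*1e3-c0; F=F[np.hypot(*F.T)>28]; print("arm centroid ang",np.arctan2(*F.mean(0)[::-1]), "len",np.hypot(*F.T).max())
im,W=load("w12"); g=cv2.GaussianBlur(cv2.cvtColor(im,cv2.COLOR_BGR2GRAY),(3,3),0)
print(g[207,290:410:3]); 
for th in (45,60,75):
    m=(g<th).astype(np.uint8)*255; m[:130]=0; m[265:]=0; m[:,:280]=0;m[:,:][:,410:]=0
    m=cv2.morphologyEx(m,cv2.MORPH_OPEN,np.ones((7,7)))
    c=max(cv2.findContours(m,0,1)[0],key=cv2.contourArea)
    print(th,cv2.minAreaRect(c), cv2.approxPolyDP(c,4,True)[:,0].tolist())
cl=cv2.createCLAHE(4,(2,2))
k=cv2.resize(np.clip(cv2.cvtColor(im,cv2.COLOR_BGR2GRAY)[150:265,295:400].astype(float)*3.2,0,255).astype(np.uint8),None,fx=5,fy=5,interpolation=cv2.INTER_CUBIC)
im,_=load("w11"); s=im[175:255,285:345]; s=np.clip((cv2.cvtColor(s,cv2.COLOR_BGR2GRAY).astype(float)-130)*2,0,255).astype(np.uint8)
s=cv2.resize(s,None,fx=4,fy=4,interpolation=cv2.INTER_CUBIC); o=np.zeros((575,240),np.uint8); o[:s.shape[0]]=s[:,:240]
cv2.imwrite("pics/k.png",np.hstack([k,o]))
```

```text
flange [478.0210003  -63.31110333] r 21.788238041942122 143 far 64.68420192181736
arm angle 0.367919 0.3994748196952492 88
arm centroid ang 0.4014170490566493 len 64.68420192181736
[144 141 139 131 137  81  67  47  47  44  48  47  48  45  33  30  40  45
  48  46  48  48  41  47  48  47  47  46  46  45  47  47  64 139 140 142
 149 146 144 142]
45 ((343.8222961425781, 219.9393768310547), (38.00645065307617, 11.191622734069824), 55.7131233215332) [[332, 205], [348, 236], [354, 236], [352, 222]]
60 ((346.36700439453125, 204.93524169921875), (64.04402923583984, 62.298091888427734), 52.52382278442383) [[354, 164], [306, 196], [338, 244], [362, 233], [385, 213]]
75 ((345.6827392578125, 206.03955078125), (67.07556915283203, 64.7776107788086), 53.84181594848633) [[354, 163], [305, 196], [307, 208], [339, 248], [386, 213]]
```

View pics/k.png

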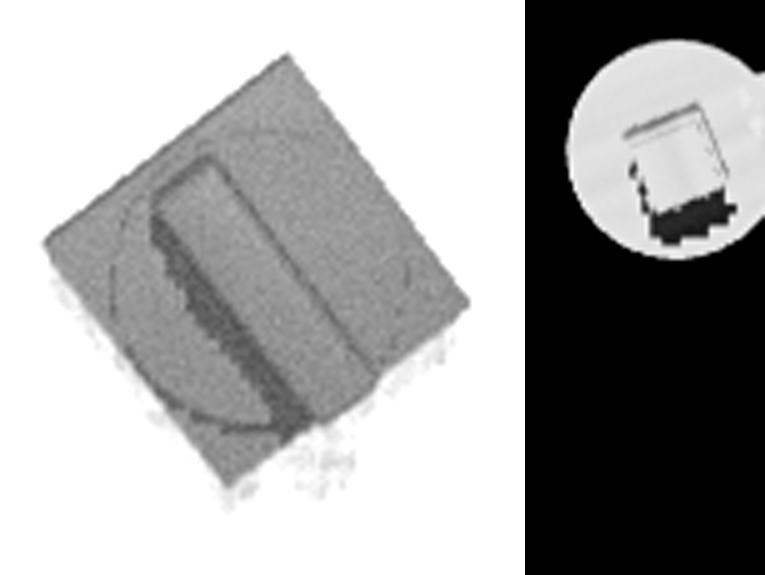

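The enhanced picture shows the hub corners at w12 (352.4,160.6), (304,198.6), (340.6,247.4) and (388.6,210.4). The bar top is centred at (347.2,209.6), and the shaft sides are parallel to the arm at about 0.40 rad.

Run:
```python
from h import *
_,W=load("w12"); f=lambda u,v:(295+u/5,150+v/5)
H=np.array([plane(W,f(*q),.018)[:2] for q in [(287,53),(45,243),(228,487),(468,302)]])*1e3
print("hub",H.mean(0).round(1),[np.round(np.hypot(*(H[i]-H[i-1])),1) for i in range(4)])
for a,b in ((0,1),(3,2),(0,3),(1,2)):
    d=H[b]-H[a]; print("side ang",round((np.arctan2(d[1],d[0])+10*np.pi)%(np.pi/2),3))
B=np.array([plane(W,f(*q),.042)[:2] for q in [(153,212),(208,170),(368,385),(315,425)]])*1e3
print("bar",B.mean(0).round(1)); d=B[2]+B[3]-B[0]-B[1]; print("bar ang",np.arctan2(d[1],d[0])%np.pi, np.hypot(*d)/2)
_,V=load("w8"); T=cam("top")
H8=np.array([plane(V,q,.018)[:2] for q in [(401,236),(450,202),(484,247),(437,278)]])*1e3; print("hub from w8",H8.mean(0).round(1))
print("two-view height of bar top", tri(V,(446,249),W,f(261,298)))
_,X=load("w11"); s=lambda u,v:(285+(u-525)/4,175+v/4)
a,b,c=[plane(X,s(*q),.074)[:2] for q in [(625,135),(697,103),(727,175)]]
print("shaft ang",np.arctan2(*(b-a)[::-1]),np.arctan2(*(c-b)[::-1])+np.pi/2, "len",np.hypot(*(b-a)),np.hypot(*(c-b)))
m=H.mean(0)/1e3; print("m",m); go((m[0],m[1],.06),2.22)
```

```text
hub [597.2 285. ] [np.float64(57.0), np.float64(55.7), np.float64(57.9), np.float64(56.6)]
side ang 0.675
side ang 0.69
side ang 0.662
side ang 0.647
bar [596.4 284.3]
bar ang 2.23282693914878 47.141452536550524
hub from w8 [595.7 287.9]
two-view height of bar top (array([0.59769317, 0.28136172, 0.02273223]), np.float64(3.379136275885743e-05))
shaft ang 0.4293199985757203 0.4063368085310619 len 0.014931183483897827 0.014987066173981128
m [0.59717176 0.28498599]
turn -0.6394 shift mm [ -5.   29.7 143.1]
```

```bash
python3 -m pendant '[[[0,0,-0.109],[0,0,0.01],0.06],[[0,0,-0.109],[0,0,0.02],0.06],[[0,0,-0.109],[0,0,0.02],0.06],[[0,0,-0.109],[0,0,0.02],0.06],[[0,0,-0.109],[0,0,0.02],0.06],[[0,0,-0.109],[0,0,0.02],0.06],[[0,0,0],[-0.002,0.015,0.01],0.06],[[0,0,0],[-0.003,0.015,0.01],0.06],[[0,0,0],[0,0,0],0.06],[[0,0,0],[0,0,0],0.06]]' 40
python3 - <<'E'
from h import *
go((.5968,.2847,.026),2.237)
cv2.imwrite("pics/side2.png",eyes.get_image("side")[...,::-1])
im0=cv2.imread("pics/side0.png");im=cv2.imread("pics/side2.png")
S=cam("side"); print("knob px expected",proj(S,(.5968,.2847,.02)))
d=cv2.absdiff(im0,im)[285:340,195:260].max(2); print("side change in knob box",(d>40).mean())
E
```

```text
time: 32.17
tool_pos: [0.5979, 0.2844, 0.073]
eef_rot: [-0.001, 0.439, 0.898, -0.001]
wrist_force: [0.5, -0.2, 0.2]
width: 0.06
finger_force: 0.0
turn -0.0045 shift mm [ 0.9 -0.7 47. ]
knob px expected [225.41399913 305.42443181]
side change in knob box 0.06433566433566433
```

```bash
python3 -m pendant '[[[0,0,-0.004],[0.0005,-0.0005,0.015],0.06],[[0,0,0],[0,0,0.015],0.06],[[0,0,0],[0,0,0.01],0.06],[[0,0,0],[0,0,0.006],0.06],[[0,0,0],[0,0,0],0.06]]';python3 -m pendant '[[[0,0,0],[0,0,0],0.0],[[0,0,0],[0,0,0],0],[[0,0,0],[0,0,0],0],[[0,0,0],[0,0,0],0],[[0,0,0],[0,0,0],0],[[0,0,0],[0,0,0],0],[[0,0,0],[0,0,0],0]]' 40
python3 - <<'E'
from h import *
go((.5968,.2847,.026),2.237)
E
```

```text
time: 32.63
tool_pos: [0.5965, 0.2852, 0.0266]
eef_rot: [-0.001, 0.437, 0.9, -0.001]
wrist_force: [0.0, -0.1, -0.2]
width: 0.06
finger_force: 0.0
time: 33.22
tool_pos: [0.5978, 0.286, 0.0274]
eef_rot: [0.0, 0.437, 0.9, 0.0]
wrist_force: [0.0, -0.3, 0.3]
width: 0.0167
finger_force: 0.3
turn 0.0008 shift mm [-0.4 -1.6  1.4]
```

```bash
python3 -m pendant '[[[0,0,0],[0,0,0],0],[[0,0,0],[0,0,0],0],[[0,0,0],[0,0,0],0],[[0,0,0],[0,0,-0.02],0],[[0,0,0],[0,0,-0.03],0],[[0,0,0],[0,0,-0.03],0],[[0,0,0],[0,0,-0.03],0],[[0,0,0],[0,0,-0.02],0],[[0,0,0],[0,0,0],0]]' 40;  python3 - <<'E'
from h import *
go((.478,-.063,.15),1.976)
E
```

```text
time: 33.97
tool_pos: [0.6006, 0.2871, 0.1625]
eef_rot: [0.003, 0.437, 0.9, 0.004]
wrist_force: [0.6, 0.6, 0.0]
width: 0.0136
finger_force: 40.0
turn 0.2619 shift mm [-273.4 -250.7   12.5]
```

```bash
python3 -m pendant '[[[0,0,0.087],[0,0,0],0],[[0,0,0.087],[0,0,0],0],[[0,0,0.087],[0,0,0],0],[[0,0,0],[-0.0228,-0.0209,0],0],[[0,0,0],[-0.0228,-0.0209,0],0],[[0,0,0],[-0.0228,-0.0209,0],0],[[0,0,0],[-0.0228,-0.0209,0],0],[[0,0,0],[-0.0228,-0.0209,0],0],[[0,0,0],[-0.0228,-0.0209,0],0],[[0,0,0],[-0.0228,-0.0209,0],0],[[0,0,0],[-0.0228,-0.0209,0],0],[[0,0,0],[-0.0228,-0.0209,0],0],[[0,0,0],[-0.0228,-0.0209,0],0],[[0,0,0],[-0.0228,-0.0209,0],0],[[0,0,0],[-0.0228,-0.0209,0],0],[[0,0,0],[0,0,0],0],[[0,0,0],[0,0,0],0],[[0,0,0],[0,0,0],0]]'; python3 snap.py w13
python3 - <<'E'
from h import *
go((.478,-.0634,.15),1.976)
im,W=load("w13"); g=cv2.GaussianBlur(cv2.cvtColor(im,cv2.COLOR_BGR2GRAY),(3,3),0)
print("col318",[(r,int(g[r,318])) for r in range(200,362,4)])
for row in (280,300,320): print(row,[(c,int(g[row,c])) for c in range(220,420,5)])
E
```

```text
time: 35.47
tool_pos: [0.4749, -0.064, 0.1563]
eef_rot: [-0.001, 0.55, 0.835, 0.0]
wrist_force: [0.3, 0.6, -0.9]
width: 0.0133
finger_force: 40.0
[ 0.4749 -0.064   0.1563] 1.9759
turn 0.0011 shift mm [-0.8  2.7  6.5]
col318 [(200, 68), (204, 67), (208, 65), (212, 207), (216, 246), (220, 227), (224, 48), (228, 56), (232, 57), (236, 64), (240, 49), (244, 49), (248, 53), (252, 63), (256, 63), (260, 63), (264, 62), (268, 62), (272, 63), (276, 62), (280, 62), (284, 63), (288, 63), (292, 63), (296, 63), (300, 62), (304, 63), (308, 62), (312, 62), (316, 62), (320, 61), (324, 62), (328, 60), (332, 49), (336, 56), (340, 58), (344, 45), (348, 39), (352, 98), (356, 123), (360, 123)]
280 [(220, 187), (225, 189), (230, 198), (235, 198), (240, 203), (245, 198), (250, 170), (255, 121), (260, 81), (265, 62), (270, 63), (275, 68), (280, 211), (285, 220), (290, 219), (295, 219), (300, 112), (305, 58), (310, 62), (315, 62), (320, 63), (325, 62), (330, 59), (335, 99), (340, 219), (345, 220), (350, 220), (355, 213), (360, 78), (365, 63), (370, 62), (375, 62), (380, 61), (385, 61), (390, 61), (395, 62), (
[... 278 characters left out ...]
63), (320, 63), (325, 63), (330, 56), (335, 51), (340, 219), (345, 219), (350, 219), (355, 219), (360, 219), (365, 169), (370, 61), (375, 61), (380, 60), (385, 60), (390, 62), (395, 60), (400, 61), (405, 62), (410, 63), (415, 183)]
320 [(220, 189), (225, 189), (230, 189), (235, 194), (240, 184), (245, 184), (250, 176), (255, 176), (260, 108), (265, 209), (270, 215), (275, 215), (280, 219), (285, 219), (290, 219), (295, 98), (300, 44), (305, 56), (310, 62), (315, 61), (320, 61), (325, 41), (330, 39), (335, 37), (340, 86), (345, 219), (350, 219), (355, 219), (360, 216), (365, 216), (370, 215), (375, 103), (380, 103), (385, 103), (390, 93), (395, 60), (400, 62), (405, 61), (410, 61), (415, 61)]
```

Run:
```python
from h import *
im,_=load("w13"); g=cv2.GaussianBlur(cv2.cvtColor(im,cv2.COLOR_BGR2GRAY),(3,3),0)
print([(r,int(g[r,312:322].mean())) for r in list(range(220,256))+list(range(324,350))])
c=eyes.get_calibration("wrist");K=c["camera_matrix"];T=c["tool_from_camera"]
def tl(u,v,z):
    d=T[:3,:3]@np.array([(u-K[0,2])/K[0,0],-(v-K[1,2])/K[1,1],-1]);o=T[:3,3];return (o+d*(z-o[2])/d[2])*1e3
for z in (-.014,-.016,-.018): print(z,[ (v,tl(317,v,z)[:2].round(1)) for v in (250,330)])
print("hub top z=+8", [(v,tl(317,v,.008)[:2].round(1)) for v in (224,)])
```

```text
[(220, 227), (221, 160), (222, 84), (223, 50), (224, 47), (225, 48), (226, 48), (227, 50), (228, 56), (229, 61), (230, 63), (231, 62), (232, 57), (233, 53), (234, 55), (235, 61), (236, 64), (237, 63), (238, 60), (239, 54), (240, 48), (241, 47), (242, 48), (243, 48), (244, 48), (245, 48), (246, 48), (247, 49), (248, 53), (249, 58), (250, 62), (251, 63), (252, 63), (253, 62), (254, 62), (255, 62), (324, 60), (325, 59), (326, 59), (327, 57), (328, 56), (329, 55), (330, 55), (331, 54), (332, 53), (333, 52), (334, 51), (335, 53), (336, 55), (337, 57), (338, 57), (339, 56), (340, 55), (341, 54), (342, 53), (343, 52), (344, 52), (345, 51), (346, 50), (347, 49), (348, 46), (349, 43)]
-0.014 [(250, array([24.1,  0.2])), (330, array([-13.6,   0.2]))]
-0.016 [(250, array([24.7,  0.2])), (330, array([-12.6,   0.2]))]
-0.018 [(250, array([25.2,  0.2])), (330, array([-11.6,   0.2]))]
hub top z=+8 [(224, array([31.1,  0.2]))]
```

```bash
python3 -m pendant '[[[0,0,0],[-0.0008,0.0027,0.01],0],[[0,0,0],[0,0,0.02],0],[[0,0,0],[0,0,0.015],0],[[0,0,0],[0,0,0],0],[[0,0,0],[0,0,0],0]]'; for i in 1 2 3; do python3 -c "
from h import *
go((.478,-.0634,.085),1.976)"; python3 -m pendant '[[[0,0,0],[0,0,0],0]]' >/dev/null; done
```

```text
time: 35.93
tool_pos: [0.4777, -0.063, 0.1112]
eef_rot: [-0.001, 0.549, 0.836, -0.0]
wrist_force: [0.2, 0.0, -1.2]
width: 0.0136
finger_force: 40.0
turn 0.0023 shift mm [-0.5  0.2 26.2]
turn 0.0019 shift mm [ 0.6 -0.7 27.5]
turn 0.0015 shift mm [ 1.  -0.8 28. ]
```

Good within about 1 mm; descending gently while watching force.

```bash
python3 -m pendant '[[[0,0,0],[0.0005,-0.0005,0.004],0],[[0,0,0],[0,0,0.004],0],[[0,0,0],[0,0,0.003],0],[[0,0,0],[0,0,0.002],0],[[0,0,0],[0,0,0],0]]';python3 -m pendant '[[[0,0,0],[0,0,0.002],0],[[0,0,0],[0,0,0],0]]';python3 -m pendant '[[[0,0,0],[0,0,0.002],0],[[0,0,0],[0,0,0],0]]'
```

```text
time: 36.6
tool_pos: [0.477, -0.0638, 0.0987]
eef_rot: [-0.001, 0.55, 0.835, -0.0]
wrist_force: [-0.5, 0.4, -1.6]
width: 0.0136
finger_force: 40.0
time: 36.77
tool_pos: [0.4774, -0.0639, 0.097]
eef_rot: [-0.0, 0.55, 0.835, -0.0]
wrist_force: [-0.1, 0.0, -0.7]
width: 0.0135
finger_force: 40.0
time: 36.93
tool_pos: [0.4774, -0.0639, 0.0951]
eef_rot: [-0.0, 0.55, 0.835, -0.0]
wrist_force: [-0.0, -0.7, -1.1]
width: 0.0131
finger_force: 40.0
```

```bash
python3 -m pendant '[[[0,0,0],[0,0,0.003],0],[[0,0,0],[0,0,0.003],0],[[0,0,0],[0,0,0],0]]';python3 -m pendant '[[[0,0,0],[0,0,0.002],0],[[0,0,0],[0,0,0.001],0],[[0,0,0],[0,0,0],0]]';python3 -m pendant '[[[0,0,0],[0,0,0.001],0],[[0,0,0],[0,0,0.001],0],[[0,0,0],[0,0,0],0]]'
```

```text
time: 37.18
tool_pos: [0.477, -0.0638, 0.0887]
eef_rot: [-0.001, 0.55, 0.835, -0.0]
wrist_force: [0.8, -1.1, -0.3]
width: 0.0138
finger_force: 40.0
time: 37.43
tool_pos: [0.4775, -0.0639, 0.0863]
eef_rot: [0.0, 0.55, 0.835, -0.0]
wrist_force: [0.2, -0.0, -0.1]
width: 0.0139
finger_force: 40.0
time: 37.68
tool_pos: [0.4776, -0.0639, 0.0862]
eef_rot: [0.0, 0.55, 0.835, 0.0]
wrist_force: [-4.2, 0.1, 13.6]
width: 0.0136
finger_force: 40.0
```

Knob home: 13.6 N at TCP 86 mm, so its underside is at 59 mm. Turning anticlockwise.

```bash
python3 -m pendant '[[[0,0,0],[0,0,-0.0005],0],[[0,0,0],[0,0,0],0],[[0,0,0],[0,0,0],0],[[0,0,0],[0,0,0],0],[[0,0,-0.07],[0,0,0],0],[[0,0,-0.07],[0,0,0],0],[[0,0,-0.07],[0,0,0],0],[[0,0,-0.07],[0,0,0],0],[[0,0,-0.07],[0,0,0],0],[[0,0,-0.07],[0,0,0],0],[[0,0,-0.07],[0,0,0],0],[[0,0,-0.07],[0,0,0],0],[[0,0,0],[0,0,0],0],[[0,0,0],[0,0,0],0]]'; python3 -c "
from h import *
s=monitor.state();print(yaw(s),s['moment'],s['q'])"; python3 -m pendant '[[[0,0,-0.07],[0,0,0],0],[[0,0,-0.07],[0,0,0],0],[[0,0,-0.07],[0,0,0],0],[[0,0,-0.07],[0,0,0],0],[[0,0,-0.07],[0,0,0],0],[[0,0,-0.07],[0,0,0],0],[[0,0,-0.07],[0,0,0],0],[[0,0,-0.07],[0,0,0],0],[[0,0,0],[0,0,0],0],[[0,0,0],[0,0,0],0]]'; python3 -c "
from h import *
s=monitor.state();print(yaw(s),s['moment'])"
```

```text
time: 38.85
tool_pos: [0.4781, -0.0635, 0.0863]
eef_rot: [0.001, 0.298, 0.955, 0.0]
wrist_force: [-2.5, 2.1, 9.4]
width: 0.0136
finger_force: 40.0
2.536827777159871 [0.41443855 0.23826528 0.0556596 ] [-2.77221988e-01  2.39606827e-01  1.88219727e+00  9.77346843e-04
  1.01823709e+00 -1.24376654e+00]
time: 39.68
tool_pos: [0.4782, -0.0631, 0.0863]
eef_rot: [0.001, 0.023, 1.0, 0.001]
wrist_force: [-0.7, 2.7, 9.0]
width: 0.0138
finger_force: 40.0
3.096423983752141 [0.5733704  0.13530484 0.12800677]
```

```bash
python3 -m pendant '[[[0,0,-0.03],[0,0,0],0],[[0,0,-0.03],[0,0,0],0],[[0,0,-0.03],[0,0,0],0],[[0,0,0],[0,0,0],0],[[0,0,0],[0,0,0],0]]'; python3 -c "
from h import *
s=monitor.state();print(yaw(s),s['moment'])"
```

```text
time: 40.1
tool_pos: [0.4783, -0.0633, 0.0863]
eef_rot: [0.001, -0.022, 1.0, 0.0]
wrist_force: [-1.1, 2.8, 9.4]
width: 0.013
finger_force: 40.0
-3.0968989384151584 [ 0.52773224  0.15337031 -0.02404562]
```

```bash
python3 -m pendant '[[[0,0,-0.03],[0,0,0],0],[[0,0,-0.03],[0,0,0],0],[[0,0,0],[0,0,0],0]]'; python3 -c "
from h import *
s=monitor.state();print(yaw(s),s['moment'])";python3 -m pendant '[[[0,0,-0.03],[0,0,0],0],[[0,0,-0.03],[0,0,0],0],[[0,0,0],[0,0,0],0]]'; python3 -c "
from h import *
s=monitor.state();print(yaw(s),s['moment'])"
```

```text
time: 40.35
tool_pos: [0.478, -0.0631, 0.0862]
eef_rot: [0.001, -0.053, 0.999, 0.001]
wrist_force: [-1.7, 2.1, 9.6]
width: 0.0136
finger_force: 40.0
-3.036301246706657 [ 0.59108802  0.24877758 -0.08088967]
time: 40.6
tool_pos: [0.4777, -0.0629, 0.0862]
eef_rot: [0.001, -0.082, 0.997, 0.001]
wrist_force: [-2.5, 3.6, 9.2]
width: 0.0139
finger_force: 40.1
-2.976891824448727 [ 0.55859158  0.30097519 -0.2450082 ]
```

At the stop: the moment is rising. Relax, release, retreat and check.

```bash
python3 -m pendant '[[[0,0,0.04],[0,0,0],0],[[0,0,0.04],[0,0,-0.0005],0],[[0,0,0],[0,0,0],0.04],[[0,0,0],[0,0,0],0.04],[[0,0,0],[0,0,0],0.04],[[0,0,0],[0,0,0],0.04],[[0,0,0],[0,0,0],0.04],[[0,0,0],[0,0,-0.01],0.04],[[0,0,0],[0,0,-0.02],0.05],[[0,0,0],[0,0,-0.03],0.06],[[0,0,0],[0,0,-0.03],0.094],[[0,0,0],[0,0,-0.03],0.094],[[0,0,0],[0,0,-0.01],0.094],[[0,0,0],[0,0,0],0.094],[[0,0,0],[0,0,0],0.094]]'; python3 snap.py w14
python3 - <<'E'
from h import *
im,W=load("w14"); im2,_=load("w11"); 
g=cv2.GaussianBlur(cv2.cvtColor(im,cv2.COLOR_BGR2GRAY),(3,3),0)
# arm: sample brightness along and across +y from the axis at z~.062
for y in (.035,.045,.055,.06,.07): 
    print(y,[int(g[tuple(np.int32(proj(W,(.478+x,-.0634+y,.059)))[::-1])]) for x in np.arange(-.02,.0201,.004)])
# hub outline at hub top z
m=(g<85).astype(np.uint8)*255; 
print("knob proj",proj(W,(.478,-.0634,.101)))
for z,h in ((.077,29),): 
    for k in range(4): 
        a=k*np.pi/2+.009; n=np.array([np.cos(a),np.sin(a)])
        print(k,[(d,int(g[tuple(np.int32(proj(W,(*(np.array([.478,-.0634])+n*d/1e3),z)))[::-1])])) for d in range(20,40,2)])
E
```

```text
time: 41.85
tool_pos: [0.4772, -0.0638, 0.2146]
eef_rot: [-0.0, -0.043, 0.999, 0.0]
wrist_force: [-0.5, -0.2, -0.4]
width: 0.0833
finger_force: 0.0
[ 0.4772 -0.0638  0.2146] -3.0564
0.035 [73, 96, 71, 161, 242, 240, 240, 196, 61, 82, 58]
0.045 [177, 177, 176, 177, 243, 241, 240, 219, 174, 172, 172]
0.055 [179, 178, 178, 169, 243, 241, 240, 218, 174, 174, 174]
0.06 [179, 178, 178, 147, 243, 242, 240, 222, 174, 167, 175]
0.07 [180, 180, 180, 172, 178, 178, 174, 177, 176, 174, 177]
knob proj [318.94448589 237.54376349]
0 [(20, 58), (22, 57), (24, 57), (26, 58), (28, 57), (30, 58), (32, 54), (34, 61), (36, 60), (38, 60)]
1 [(20, 63), (22, 63), (24, 63), (26, 63), (28, 67), (30, 234), (32, 239), (34, 239), (36, 239), (38, 239)]
2 [(20, 51), (22, 35), (24, 51), (26, 58), (28, 60), (30, 37), (32, 57), (34, 66), (36, 65), (38, 66)]
3 [(20, 55), (22, 59), (24, 58), (26, 58), (28, 42), (30, 42), (32, 39), (34, 39), (36, 44), (38, 85)]
```

The arm lies along pack +y over the cover, and the hub edge sits 29 mm from the axis at seated height. The robot is clear, so I'm handing in.

```bash
python3 -c "
from rig import r
print(r.job_done())"
```

```text
the job is handed in; nothing more can be done
None
```

The job is handed in, verdict not shown: the three cells lie in bays 1–3, the cover is pushed shut to its stop, and the knob is home on the shaft with the latch turned over the cover to its stop.

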